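Stand a gas cylinder up in its bench clamp and wind the jaw shut

TASK

The small gas cylinder for the torch has been laid down in its opened bench clamp and has to be stored upright and secured. Push its foot against the clamp's end stop and tip it up on its foot by raising the valve end, keeping the foot down on the clamp's base plate; then wind the handwheel clockwise until the padded jaw holds the cylinder upright in the V and the red pointer stands in the green band of the scale. Leave the pigment jar, the glue bottle and the hammer alone.

Things in the scene. Friction and masses are not known exactly. Their poses are not given: they have to be found in the camera images.
- clamp: Grey bench clamp for an upright gas cylinder, fixed. Origin at bench level under the axis a clamped cylinder takes; x runs from handwheel to V jaw (away from the robot), y to the end stop, z up. Base plate 14 mm thick, x -104 to 52, y -125 to 45 mm, open on the -y side. Aluminium V jaw (120 degrees) at +x, prongs reach back to x = 20 mm; screw bearing at x -102 to -86 mm. Uprights 104 mm high.
- end_stop (a point): Point on the inner face of the end stop, the upright wall at clamp y = +31 mm, 104 mm high, facing the clamp's -y. Tipped up against it, the foot's upper edge slides down the wall and its lower edge slides away from it, until the cylinder stands with its side at the wall. On the wall's top lies the white scale with the green band.
- gas_cylinder: Blue gas cylinder, white band, brass valve end, 60 mm thick, 200 mm long, 0.44 to 0.72 kg. Starts lying on the base plate between jaw and V, foot 13 to 36 mm short of the end stop, valve end to the clamp's -y. Origin: lowest point of the foot face's rim while it lies (30 mm off the axis); its +y runs along the axis out of the foot, its z is up while it lies.
- cylinder_foot (a point): Centre of the cylinder's foot face, on its axis, 44 mm above the bench while it lies, 14 mm once it stands.
- cylinder_head (a point): Centre of the cap's outer end face, on the axis, 200 mm from the foot. From the foot: 60 mm thick up to 142 mm, domed shoulder, 23 mm neck at 166 to 180 mm, 25 mm brass cap at 180 to 200 mm. While the cylinder lies this end overhangs the base plate by 55 to 80 mm, with 31 mm free between cap and bench.
- stand_point (a point): Point on the base plate's top (14 mm above the bench) where the foot's centre stands once the cylinder is clamped in the V. Axes as the clamp's.
- handwheel (a joint): Turn of the black handwheel in rad, 0 to 10.2, starts at 0 to 1.2; grows clockwise as seen from the robot (looking along the clamp's +x). Drives the jaw 20 mm a turn (3.18 mm/rad). It stays where it is left; turning it takes about 3 to 6 N at the crank.
- wheel_centre (a point): Centre of the handwheel's rim, fixed: clamp x = -118, y = 0, z = 72 mm. The wheel turns about the clamp's x direction; rim 83 mm across.
- crank_grip (a point): Middle of the wooden crank sleeve, which spins freely on its pin: 15 mm thick, 46 mm long, pointing to the clamp's -x (toward the robot), 32 mm from the wheel's axis, 31 mm in front of the rim's centre. At handwheel angle a it lies at clamp x = -149, y = -32 sin(a), z = 72 + 32 cos(a) mm.
- jaw (a joint): Travel of the moving jaw in m, 0 (open, pad face at clamp x = -56 mm) to 0.0325 (its stop), toward +x; moved by the handwheel alone. Its red pointer runs along the scale, enters the green band at 0.0275; the band reaches to the stop.
- jaw_pad: Black rubber-faced pad on the moving jaw, 44 mm wide, from 24 to 100 mm above the bench, sprung at 4 N/mm. Its origin is no point of use. It meets a cylinder that sits in the V at a jaw travel of about 0.026 m.
- pigment_jar: Small brown jar with white lid standing on the bench behind the clamp, 35 mm wide, 46 mm tall, origin under its middle. Leave it alone.
- glue_bottle: White glue bottle with blue cap standing on the bench, 37 mm wide, 144 mm tall, origin under its middle. Leave it alone.
- hammer: Small chasing hammer lying on the bench to the left of the clamp, wooden handle, 184 mm long, origin under its middle. Leave it alone.

How it is judged:
By the outcome, as a careful person would: the job done as asked, in the order asked, and still so for the second after the job is handed in, with the robot touching nothing.
It also fails if it takes over 54 s, if anything falls off the work surface, if the arm or the gripper's body presses on something with over 40 N, if the wrist force passes 120 N, or if a joint passes its speed limit or range.

ROBOT

A 7-joint arm with a two-finger parallel gripper is mounted at the origin on a cart in front of the work surface, level with it; the furniture and walls round the work are solid. World frame = base frame: x ahead of the robot, y to its left, z up, the work surface at z = 0. Lengths are in m, angles in rad, forces in N, time in s.
With the tool pointing down it reaches from about 0.35 to 0.9 m from the base axis. Payload 8.1 kg.
Tool frame: the origin (TCP) lies at the very end of the fingers, on their centre line; the grasp point (between the pads) lies ctrl.grasp_offset behind it (ctrl.grasp_offset is the distance from the TCP to the grasp point, in m); y points along the fingers, z is the direction in which the jaws open and shut, and the axes are right-handed (so a half turn about y gives the same grasp; the last joint's range is limited). The gripper opens to 85 mm and grips with 20 to 120 N. Pads are 22 mm wide; open, the fingers measure 114 mm over their backs; the gripper's body (76 mm by 85 mm) begins 54 mm behind the grasp point. The pads swing forward as they close: fully open they stand 13 mm farther back than shut.
Start: joints at [-1.386, 0.434, 0.025, 1.573, -0.012, 1.134, -0.075], TCP at [0.177, 0.599, 0.231] pointing down, gripper open.
Joint ranges: [-2.62, 2.62], [-0.44, 2.09], [-1.27, 1.32], [0.08, 2.57], [-1.32, 4.46], [0.12, 2], [-2.74, 2.74]. Speed limits (rad/s): [2.22, 2.22, 3.01, 3.01, 3.14, 3.14, 3.14].

INTERFACE

Orientations are given as a unit quaternion [w, x, y, z].
In Python, from cell import ctrl gives the robot as it stands. The module is installed in compiled form; this text tells all that it offers.
- The arm moves only by the shell command python3 -m handwheel 'ROWS' [OPENING] [FORCE]. ROWS is JSON, a list that holds one entry, the list of rows, each a list of 6 numbers: the shift along the world's x, y, z as a fraction of full scale, then the turn, a rotation vector about the world's x, y, z as a fraction of full scale. In form: [[[dx, dy, dz, rx, ry, rz], ...]]. A call has 1 to 5 rows; each row is the pose to reach, as a shift and turn from the pose commanded when the call began; what a row does not reach only later rows make up. Full scale, the value 1, is 0.12 m for a shift and 60 degrees for a turn. A row lasts 1/10 s, in which the tool goes at most 50 mm and 8.59 degrees, less where a joint would pass 70% of its speed; a pose out of reach is approached as far as the arm can. A call with a number of a shift or a turn outside -1 to 1 is refused whole. A call with a gripper value outside its range is refused whole. OPENING is the closure, from 0 (fully open) to 1 (shut), set as the call begins (- or left out, the last holds). The fingers move at their own pace and stop on an object; FORCE is the grip in N (left out, the last holds). Time passes only in rows, so rows that repeat a pose let the fingers close. It gives the time, the measured TCP pose, the force and the opening at its end, in the units of the state.
- ctrl.get_state(): the state, without advancing time (a new reading comes with each control period).
- ctrl.capture(name): name is "scene" or "top" or "wrist"; returns a dict with "frame" (384x512x3 uint8, red, green, blue), "K" (3x3 intrinsics, pixels), "R" (3x3) and "t" (3): a world point X has camera coordinates R X + t. Camera axes: x right, y down, z forward; pixel columns grow to the right and rows downward; lengths in m; the calibration is good to about 2 mm. A picture is of the moment at which its call begins. There is no depth.
- ctrl.job_done(): hands the job in, once; it reports no verdict.
The state is a dict: "clock": time; "joint_positions": joint angles; "dq": joint speeds; "joint_torque": joint torques, N m; "eef_pos": TCP position; "orientation": TCP orientation; "contact_force": force on the tool from outside, world axes, zero at the start; "torque": the same for the moment, N m; "width": opening from 0.0 (shut) to 1.0 (fully open).
Only numpy, scipy, OpenCV 4.12 (cv2) and the standard library are available. Lean on these libraries where they do the work, as an engineer would, in place of code of your own. Each camera call takes 0.05 s, during which the arm holds its last target.

## Working session

There is one attempt and no reset: what is moved stays moved. The work goes in short steps, Python scripts to look and compute and a shell command to move; the robot and the scene stay as the last step left them, time stands still between calls to the robot, and variables do not carry over. Pictures are saved under pics/ and viewed, and the job is handed in when it is done.

```bash
mkdir -p pics; ls
cat > h.py <<'E'
from cell import ctrl
import numpy as np, cv2
def cap(n,f):
    d=ctrl.capture(n); cv2.imwrite('pics/'+f+'.png',d['frame'][:,:,::-1]); return d
def ray(d,u,v):
    R=np.array(d['R']);t=np.array(d['t']);K=np.array(d['K'])
    c=-R.T@t; r=R.T@np.linalg.inv(K)@np.array([u,v,1.]); return c,r/np.linalg.norm(r)
def onz(d,u,v,z):
    c,r=ray(d,u,v); return c+r*(z-c[2])/r[2]
def proj(d,X):
    p=np.array(d['K'])@(np.array(d['R'])@np.array(X)+np.array(d['t'])); return p[:2]/p[2]
def tri(d1,p1,d2,p2):
    c1,r1=ray(d1,*p1);c2,r2=ray(d2,*p2)
    A=np.stack([r1,-r2],1);s=np.linalg.lstsq(A,c2-c1,rcond=None)[0]
    a=c1+s[0]*r1;b=c2+s[1]*r2; return (a+b)/2,np.linalg.norm(a-b)
E
python3 - <<'E'
from h import *
import pickle
D={n:cap(n,n+'0') for n in ['scene','top','wrist']}
pickle.dump(D,open('d0.pkl','wb'))
for n,d in D.items(): print(n,(-np.array(d['R']).T@d['t']).round(3),np.array(d['R']).round(2).tolist(),d['K'][0][0])
s=ctrl.get_state();print(s, ctrl.grasp_offset)
E
```

```text
pics
scene [0.234 0.477 0.765] [[-0.84, -0.54, 0.02], [-0.44, 0.65, -0.62], [0.32, -0.53, -0.79]] 352.46203523825056
top [0.447 0.022 1.222] [[-0.0, -1.0, -0.02], [-1.0, 0.0, -0.07], [0.07, 0.02, -1.0]] 459.4846496706203
wrist [0.106 0.62  0.373] [[0.28, 0.96, -0.0], [0.92, -0.27, 0.29], [0.28, -0.08, -0.96]] 293.19560152620176
{'clock': 0.15, 'joint_positions': array([-1.38558627,  0.43510033,  0.02494793,  1.57389669, -0.01159748,
        1.13396379, -0.07510239]), 'dq': array([ 6.46828816e-04, -2.43583175e-03,  6.64378866e-04, -3.65052132e-03,
       -5.91133252e-04, -8.75836022e-04, -9.78695471e-05]), 'joint_torque': array([ 2.95397978e-03, -6.70874691e+01,  1.02665082e+00, -3.16445839e+01,
        1.56868907e-02,  9.13248950e-03,  1.80045060e-05]), 'eef_pos': array([0.17733119, 0.59891922, 0.23067936]), 'orientation': array([-0.69936353,  0.7002271 , -0.10144697,  0.10139616]), 'contact_force': array([-0.29589447,  0.19652041, -0.06143857]), 'torque': array([0.03862145, 0.02524203, 0.01033951]), 'width': 0.9961498818132012} 0.0187
```

View pics/scene0.png

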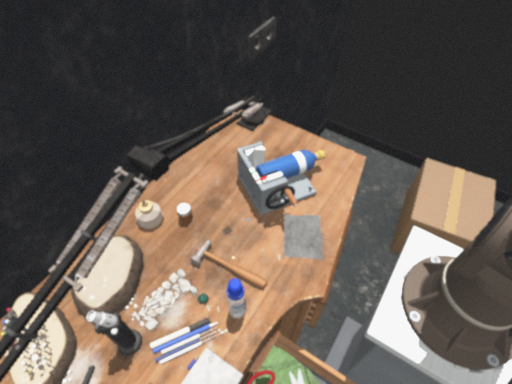

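View pics/top0.png

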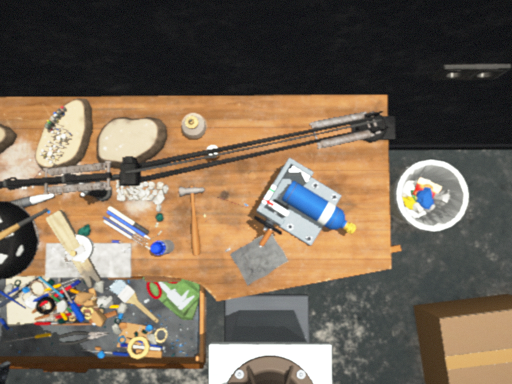

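The scene view shows the clamp with the blue cylinder at about (285,170). In the top view it's at about (310,205), yawed, with the cap at (349,228). I'll zoom in next.

Run:
```python
import cv2
a=cv2.imread('pics/top0.png')[140:260,230:370];cv2.imwrite('pics/top0z.png',cv2.resize(a,None,fx=5,fy=5,interpolation=2))
a=cv2.imread('pics/scene0.png')[130:250,220:350];cv2.imwrite('pics/scene0z.png',cv2.resize(a,None,fx=5,fy=5,interpolation=2))
```

```text
(no output)
```

View pics/top0z.png

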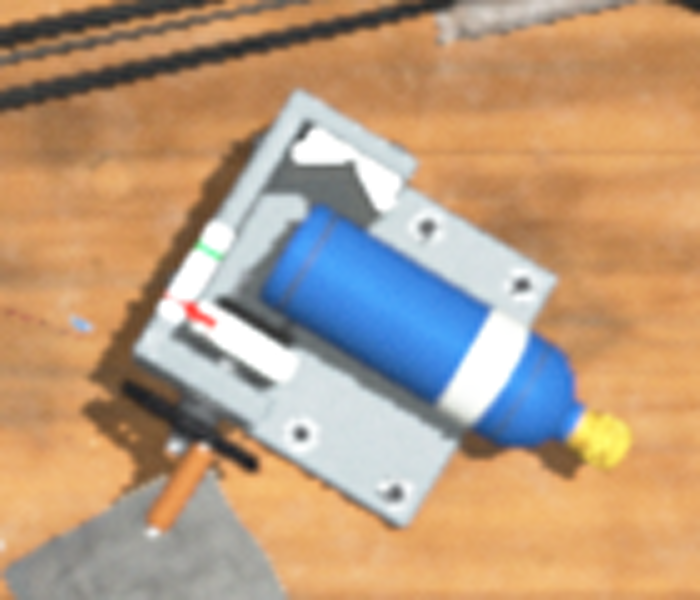

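View pics/scene0z.png

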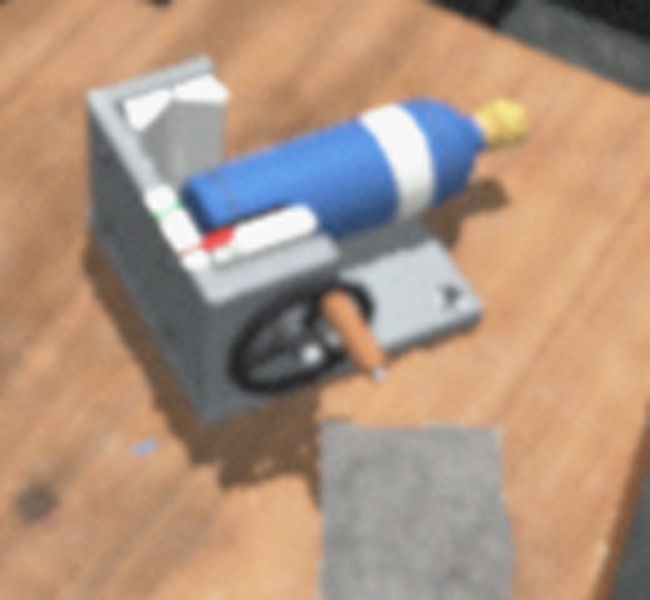

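View pics/wrist0.png

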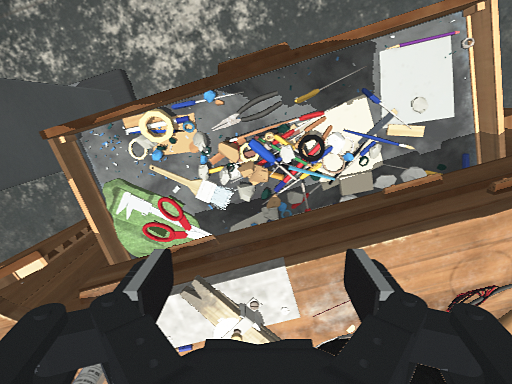

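Run:
```python
from h import *
import pickle
D=pickle.load(open('d0.pkl','rb'));T=D['top'];S=D['scene']
z=lambda u,v:(u/5+230-.4,v/5+140-.4)
zs=lambda u,v:(u/5+220-.4,v/5+130-.4)
P=[((.052,.045),onz(T,*z(297,90),.104)),((-.104,.045),onz(T,*z(135,352),.104)),((.052,-.125),onz(T,*z(557,278),.014)),((-.104,-.125),onz(T,*z(405,525),.014))]
P+= [((.052,.045),onz(S,*zs(208,57),.104)),((-.104,.045),onz(S,*zs(90,95),.104)) if 0 else ((-.104,.045),onz(S,*zs(210,300),.104)),((.052,.045),onz(S,*zs(90,95),.104)),((-.104,-.125),onz(S,*zs(482,312),.014))]
P.pop(4)
A=np.array([p[0] for p in P]);B=np.array([p[1][:2] for p in P])
a=A.mean(0);b=B.mean(0);H=(A-a).T@(B-b)
th=np.arctan2(H[0,1]-H[1,0],H[0,0]+H[1,1]);R=np.array([[np.cos(th),-np.sin(th)],[np.sin(th),np.cos(th)]])
o=b-R@a
print('yaw',np.degrees(th),'o',o);print(((B-o)@R*1000).round(1),A*1000)
cl=lambda X:np.r_[(np.array(X[:2])-o)@R,X[2]].round(4)
X,e=tri(T,z(612,440),S,zs(512,122));print('cap',X,e,cl(X))
X,e=tri(T,z(152,530),S,zs(378,374));print('crank tip',X,e,cl(X))
X=onz(T,*z(152,530),.072+.03);print(cl(X))
# cylinder axis: silhouette points at z=.044 in top
for q in [(268,290),(322,208),(440,408),(528,325)]:
    print(cl(onz(T,*z(*q),.044)))
np.savez('clamp.npz',R=R,o=o,th=th)
```

```text
yaw -32.28993968655563 o [ 0.55939815 -0.05907458]
[[  48.1   44.4]
 [-103.    43.2]
 [  50.8 -121.2]
 [-101.7 -121.5]
 [ -99.7   41.4]
 [  49.6   40.7]
 [-104.1 -122. ]] [[  52.   45.]
 [-104.   45.]
 [  52. -125.]
 [-104. -125.]
 [-104.   45.]
 [  52.   45.]
 [-104. -125.]]
cap [ 0.44945351 -0.21060593  0.04736162] 0.006447353069304751 [-0.012  -0.1868  0.0474]
crank tip [0.40892517 0.02429293 0.10609236] 0.0006960181646593058 [-0.1717 -0.0099  0.1061]
[-0.1717 -0.0097  0.102 ]
[-0.0378  0.0042  0.044 ]
[0.0129 0.003  0.044 ]
[-0.0424 -0.1022  0.044 ]
[ 0.0177 -0.118   0.044 ]
```

```bash
cat >> h.py <<'E'
from scipy.spatial.transform import Rotation as Ro
_c=np.load('clamp.npz');RC=np.eye(3);RC[:2,:2]=_c['R'];OC=np.r_[_c['o'],0]
W=lambda p:OC+RC@np.array(p)      # clamp->world
C=lambda X:RC.T@(np.array(X)-OC)
def cur():
    s=ctrl.get_state();q=s['orientation'];return s['eef_pos'],Ro.from_quat([q[1],q[2],q[3],q[0]]),s
def tgt(fd,jd):   # finger dir, jaw dir in clamp
    y=RC@np.array(fd,float);y/=np.linalg.norm(y);z=RC@np.array(jd,float);z/=np.linalg.norm(z)
    return Ro.from_matrix(np.stack([np.cross(y,z),y,z],1))
def rel(P,Rt,p=None,R=None):
    if p is None:p,R,_=cur()
    rv=(Rt*R.inv()).as_rotvec()
    return (np.r_[(P-p)/.12,np.degrees(rv)/60]).round(3), np.degrees(np.linalg.norm(rv)).round(1)
E
python3 - <<'E'
from h import *
import pickle
D=pickle.load(open('d0.pkl','rb'));T=D['top'];S=D['scene']
print('lamp',tri(T,(128,170),S,(148,160)),tri(T,(378,127),S,(255,115)))
p,R,s=cur();print(R.as_matrix().round(2))
for sg in (1,-1):
    Rt=tgt([0,1,-1],[sg,0,0]);Re=tgt([0,-1,-1],[sg,0,0])
    print(sg,rel(W([-.012,-.185,.044]),Rt)); print('end',rel(W([0,0,.2]),Re))
    print('crank',rel(W([-.16,0,.1]),tgt([1,0,-1],[0,sg,0])))
E
```

```text
lamp (array([0.5560526 , 0.26541128, 0.38338359]), np.float64(0.004756335085979094)) (array([ 0.72258458, -0.2917267 ,  0.00283501]), np.float64(0.0026586378644546846))
[[ 0.96 -0.    0.28]
 [-0.28 -0.    0.96]
 [ 0.   -1.   -0.  ]]
1 (array([ 2.276, -6.733, -1.556,  0.808,  0.302, -1.661]), np.float64(112.3))
end (array([ 3.184, -5.483, -0.256, -0.807, -0.305, -1.66 ]), np.float64(112.2))
crank (array([ 2.057, -4.771, -1.089, -0.31 , -0.685, -0.249]), np.float64(47.5))
-1 (array([ 2.276, -6.733, -1.556,  0.284, -0.751,  1.169]), np.float64(85.1))
end (array([ 3.184, -5.483, -0.256, -0.281,  0.752,  1.168]), np.float64(85.1))
crank (array([ 2.057, -4.771, -1.089, -0.968,  0.441,  2.543]), np.float64(165.4))
```

```bash
for i in 1; do python3 -m handwheel '[[[0.35,-0.5,0.3,0,0,-0.15],[0.75,-1,0.6,0,0,-0.3],[0.75,-1,0.6,0,0,-0.3],[0.75,-1,0.6,0,0,-0.3]]]' 0.0
python3 -m handwheel '[[[0.3,-0.5,0.05,0,0,-0.15],[0.6,-1,0.1,0,0,-0.3],[0.6,-1,0.1,0,0,-0.3],[0.6,-1,0.1,0,0,-0.3]]]'; done
```

```text
clock: 0.55
eef_pos: [0.2716, 0.476, 0.3057]
orientation: [0.675, -0.674, 0.211, -0.213]
contact_force: [0.8, -0.3, 0.2]
width: 0.995
clock: 0.95
eef_pos: [0.3428, 0.3544, 0.316]
orientation: [0.633, -0.633, 0.315, -0.316]
contact_force: [-0.9, 1.1, 0.4]
width: 0.997
```

```bash
python3 -m handwheel '[[[0.17,-0.5,0,0,0,-0.15],[0.35,-1,0,0,0,-0.3],[0.35,-1,0,0,0,-0.3]]]'
python3 -m handwheel '[[[0.1,-0.5,0,0,0,-0.15],[0.2,-1,0,0,0,-0.3],[0.2,-1,0,0,0,-0.3]]]'
python3 -m handwheel '[[[0,-0.5,0,0,0,-0.15],[0,-1,0,0,0,-0.3],[0,-1,0,0,0,-0.3]]]'
python3 -m handwheel '[[[0,-0.5,0,0,0,-0.15],[0,-1,0,0,0,-0.3],[0,-1,0,0,0,-0.3],[0,-1,0,0,0,-0.3]]]'
python3 - <<'E'
from h import *
p,R,s=cur();print(p,s['joint_positions'].round(2))
f=np.array([.5,.66,-.56]);f/=np.linalg.norm(f);j=[-f[2],0,f[0]]
Rt=tgt(f,j)
G=W([-.012,-.182,.044])
for back in (.12,):
    print(rel(G+RC@f*(.0187-back),Rt))
E
```

```text
clock: 1.25
eef_pos: [0.3821, 0.2362, 0.3152]
orientation: [-0.576, 0.576, -0.41, 0.41]
contact_force: [0.3, 0.3, 0.0]
width: 1.004
clock: 1.55
eef_pos: [0.4057, 0.1157, 0.3153]
orientation: [-0.504, 0.505, -0.495, 0.496]
contact_force: [-0.1, 0.8, 0.5]
width: 0.999
clock: 1.85
eef_pos: [0.405, -0.0044, 0.3154]
orientation: [-0.421, 0.421, -0.568, 0.569]
contact_force: [0.6, 0.6, 0.0]
width: 1.0
clock: 2.25
eef_pos: [0.4053, -0.1232, 0.3154]
orientation: [-0.328, 0.328, -0.626, 0.627]
contact_force: [-0.4, 1.5, 0.6]
width: 1.001
[ 0.40525675 -0.12319526  0.31541878] [-0.6  -0.02  0.78  1.94  0.01  1.22 -0.43]
(array([-0.265, -0.94 , -1.789,  0.181, -0.918,  0.289]), np.float64(58.8))
```

```bash
python3 -m handwheel '[[[-0.1,-0.3,-0.1,0.05,-0.23,0.07],[-0.2,-0.6,-0.3,0.09,-0.46,0.14],[-0.26,-0.94,-0.5,0.14,-0.69,0.21],[-0.26,-0.94,-0.7,0.18,-0.92,0.29],[-0.26,-0.94,-0.8,0.18,-0.92,0.29]]]' 0.42
python3 - <<'E'
from h import *
p,R,s=cur();print(p,s['joint_positions'].round(2))
f=np.array([.5,.66,-.56]);f/=np.linalg.norm(f);j=[-f[2],0,f[0]]
Rt=tgt(f,j)
G=W([-.012,-.182,.044])
for back in (.12,):
    print(rel(G+RC@f*(.0187-back),Rt))
cap('wrist','w1');cap('scene','s1')
E
```

```text
clock: 2.75
eef_pos: [0.3714, -0.2212, 0.23]
orientation: [-0.588, 0.159, -0.497, 0.618]
contact_force: [0.5, 2.2, 0.7]
width: 0.579
[ 0.37138911 -0.22124436  0.2299668 ] [-0.67 -0.44  1.31  2.37 -0.22  0.53  0.48]
(array([ 0.017, -0.123, -1.077,  0.061, -0.318,  0.088]), np.float64(20.1))
```

View pics/w1.png

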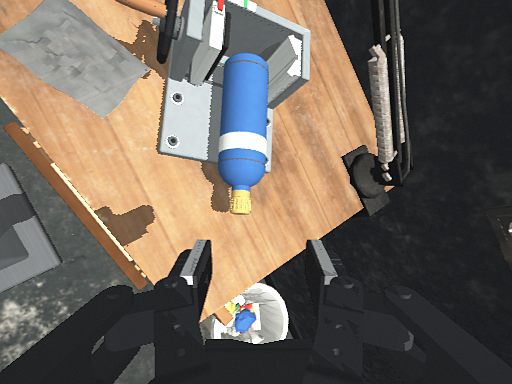

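View pics/s1.png

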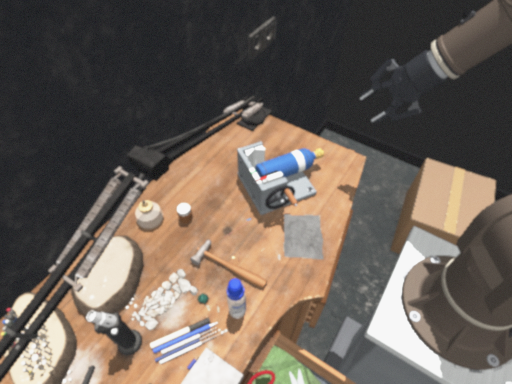

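The wrist view shows the cap at (241,200) and both fingers. Joints 2 and 3 are at their limits, so I'll use a less tilted tool with the jaws along clamp x, which lets the cap pivot in the pads.

Run:
```python
from h import *
p,R,s=cur();print('f',RC.T@R.as_matrix()[:,1],'j',RC.T@R.as_matrix()[:,2])
f=np.array([0,.55,-.835]);f/=np.linalg.norm(f)
Rt=tgt(f,[1,0,0])
G=W([-.012,-.184,.044])
for back in (.15,.08):
    print(rel(G+RC@f*(.0187-back),Rt))
d=ctrl.capture('wrist')
im=d['frame'].astype(int);m=(im[:,:,0]>150)&(im[:,:,1]>110)&(im[:,:,2]<100);m[:170]=0;m[230:]=0
v,u=np.nonzero(m);print(u.min(),u.max(),v.min(),v.max(),u.mean(),v.mean());
X=onz(d,u.mean(),v.mean(),.05);print('cap mid',C(X))
print('cap end', C(onz(d,240,213,.05)))
# foot edge and axis
print('foot',C(onz(d,246,54,.074)))
```

```text
f [ 0.37983796  0.45700417 -0.80428249] j [0.89079137 0.05373181 0.45122459]
(array([ 0.353, -0.398, -0.638,  0.335,  0.32 , -0.026]), np.float64(27.9))
(array([ 0.524, -0.126, -1.125,  0.335,  0.32 , -0.026]), np.float64(27.9))
58 390 170 229 243.07258064516128 198.9758064516129
cap mid [-0.00562063 -0.17673306  0.05      ]
cap end [-0.0084739  -0.19425537  0.05      ]
foot [-0.02433092 -0.00180955  0.074     ]
```

```bash
python3 -m handwheel '[[[0.1,-0.1,-0.1,0.08,0.08,0],[0.2,-0.2,-0.2,0.17,0.16,0],[0.3,-0.3,-0.4,0.25,0.24,-0.02],[0.35,-0.4,-0.6,0.34,0.32,-0.03],[0.35,-0.4,-0.64,0.34,0.32,-0.03]]]' 0.3
python3 - <<'E'
from h import *
p,R,s=cur();print(p,s['joint_positions'].round(2))
f=np.array([0,.55,-.835]);f/=np.linalg.norm(f)
Rt=tgt(f,[1,0,0])
G=W([-.012,-.184,.044])
for back in (.15,.07,.0): print(rel(G+RC@f*(.0187-back),Rt))
d=cap('wrist','w2')
T=cap('top','t2')
im=T['frame'].astype(int);m=(im[:,:,0]>150)&(im[:,:,1]>110)&(im[:,:,2]<90);m[:,:330]=0;m[:,370:]=0;m[:210]=0;m[250:]=0
v,u=np.nonzero(m);
if len(u): print(len(u),C(onz(T,u.mean(),v.mean(),.05)))
im=d['frame'].astype(int);m=(im[:,:,0]>150)&(im[:,:,1]>110)&(im[:,:,2]<90)
cv2.imwrite('pics/m2.png',m.astype('uint8')*255)
E
```

```text
clock: 3.4
eef_pos: [0.3366, -0.163, 0.2708]
orientation: [0.493, -0.151, 0.679, -0.522]
contact_force: [-0.2, -0.3, -0.4]
width: 0.699
[ 0.33662947 -0.16295509  0.27079702] [-0.79 -0.43  1.31  2.19 -0.14  1.   -0.  ]
(array([ 0.631, -0.886, -0.976,  0.052,  0.003,  0.031]), np.float64(3.6))
(array([ 0.827, -0.576, -1.533,  0.052,  0.003,  0.031]), np.float64(3.6))
(array([ 0.999, -0.305, -2.02 ,  0.052,  0.003,  0.031]), np.float64(3.6))
51 [-0.01576706 -0.17516791  0.05      ]
```

View pics/w2.png

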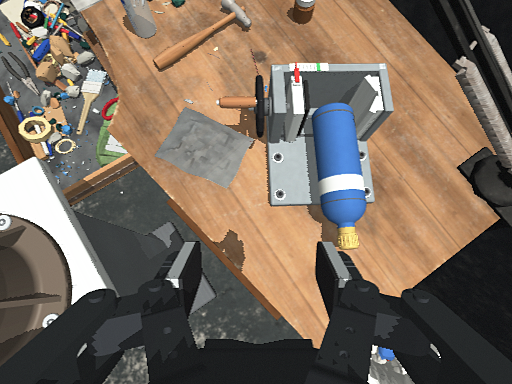

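The wrist view shows the cap at (347,238), and the arm is stalled on joint limits. I'll move outward to free it.

```bash
python3 -m handwheel '[[[0.2,-0.2,0,0,0,0],[0.4,-0.4,0,0,0,0],[0.6,-0.6,0,0,0,0],[0.6,-0.6,0,0,0,0],[0.6,-0.6,0,0,0,0]]]'
python3 - <<'E'
from h import *
p,R,s=cur();print(p,s['joint_positions'].round(2))
f=np.array([0,.55,-.835]);f/=np.linalg.norm(f)
Rt=tgt(f,[1,0,0])
G=W([-.012,-.184,.044])
for back in (.15,.07,.0): print(rel(G+RC@f*(.0187-back),Rt))
E
```

```text
clock: 4.0
eef_pos: [0.372, -0.1887, 0.3048]
orientation: [0.492, -0.148, 0.666, -0.54]
contact_force: [0.4, 0.2, -0.2]
width: 0.695
[ 0.37195936 -0.18871708  0.30475177] [-0.85 -0.44  1.32  2.08 -0.1   1.04 -0.08]
(array([ 0.337, -0.671, -1.259,  0.086,  0.021,  0.049]), np.float64(6.1))
(array([ 0.533, -0.361, -1.816,  0.086,  0.021,  0.049]), np.float64(6.1))
(array([ 0.704, -0.09 , -2.303,  0.086,  0.021,  0.049]), np.float64(6.1))
```

```bash
python3 -m handwheel '[[[0.2,-0.4,0.1,0,0,-0.06],[0.4,-0.8,0.2,0,0,-0.12],[0.6,-1,0.2,0,0,-0.2],[0.6,-1,0.2,0,0,-0.2]]]' 
python3 -m handwheel '[[[0,-0.4,0,0,0,-0.08],[-0.1,-0.8,0,0,0,-0.16],[-0.2,-1,0,0,0,-0.25],[-0.2,-1,0,0,0,-0.25]]]' 
python3 -m handwheel '[[[-0.3,-0.3,0,0,0,-0.08],[-0.6,-0.6,0,0,0,-0.16],[-0.8,-0.8,0,0,0,-0.25],[-0.8,-0.8,0,0,0,-0.25]]]'
python3 - <<'E'
from h import *
p,R,s=cur();print(p,s['joint_positions'].round(2),R.as_matrix()[:,1])
E
```

```text
clock: 4.4
eef_pos: [0.4086, -0.2613, 0.3537]
orientation: [0.429, -0.073, 0.666, -0.605]
contact_force: [-0.8, 0.4, 0.3]
width: 0.699
clock: 4.8
eef_pos: [0.3701, -0.3564, 0.3658]
orientation: [-0.344, -0.016, -0.662, 0.666]
contact_force: [0.7, 0.2, 0.2]
width: 0.698
clock: 5.2
eef_pos: [0.2714, -0.4436, 0.3697]
orientation: [-0.253, -0.103, -0.651, 0.708]
contact_force: [0.1, 0.4, -0.1]
width: 0.697
[ 0.271431   -0.44360761  0.36969016] [-0.44 -0.44  1.32  1.9   0.04  1.01 -0.44] [ 0.49167427 -0.0246577  -0.87043002]
```

```bash
python3 -m handwheel '[[[0.3,0.3,0,0,0,0.08],[0.6,0.6,0,0,0,0.16],[0.9,0.8,0,0,0,0.25],[0.9,0.8,0,0,0,0.25]]]'
python3 - <<'E'
from h import *
p,R,s=cur();print(p,s['joint_positions'].round(2),R.as_matrix()[:,1])
f=np.array([0,.55,-.835]);f/=np.linalg.norm(f)
Rt=tgt(f,[1,0,0])
G=W([-.012,-.184,.044])
for back in (.15,.07,.0): print(rel(G+RC@f*(.0187-back),Rt))
E
```

```text
clock: 5.6
eef_pos: [0.3871, -0.3387, 0.3698]
orientation: [-0.35, -0.009, -0.659, 0.666]
contact_force: [-0.6, 0.3, -0.9]
width: 0.704
[ 0.38711731 -0.33870724  0.36983411] [-0.69 -0.41  1.29  1.92  0.01  1.   -0.43] [ 0.47820112  0.11341294 -0.87089678]
(array([ 0.211,  0.579, -1.802,  0.149,  0.025,  0.518]), np.float64(32.3))
(array([ 0.406,  0.889, -2.358,  0.149,  0.025,  0.518]), np.float64(32.3))
(array([ 0.578,  1.16 , -2.845,  0.149,  0.025,  0.518]), np.float64(32.3))
```

Run:
```python
from h import *
for f in ([0,0,-1.],[0,.2,-1]):
    f=np.array(f);f/=np.linalg.norm(f)
    G=W([-.012,-.184,.044])
    print(rel(G+RC@f*(.0187-.15),tgt(f,[1,0,0])))
```

```text
(array([ 0.532,  1.087, -1.621, -0.231,  0.439,  0.471]), np.float64(41.0))
(array([ 0.417,  0.906, -1.642, -0.102,  0.299,  0.49 ]), np.float64(35.0))
```

```bash
python3 -m handwheel '[[[0.1,0.2,0,-0.04,0.08,0.09],[0.2,0.4,0,-0.09,0.17,0.18],[0.3,0.6,-0.1,-0.14,0.26,0.28],[0.4,0.8,-0.2,-0.18,0.35,0.37],[0.53,1,-0.3,-0.23,0.44,0.47]]]'
python3 - <<'E'
from h import *
p,R,s=cur();print(p,s['joint_positions'].round(2),R.as_matrix()[:,1])
for f in ([0,0,-1.],[0,.2,-1]):
    f=np.array(f);f/=np.linalg.norm(f)
    G=W([-.012,-.184,.044])
    print(rel(G+RC@f*(.0187-.15),tgt(f,[1,0,0])))
E
```

```text
clock: 6.1
eef_pos: [0.4198, -0.2103, 0.345]
orientation: [-0.344, 0.321, -0.612, 0.635]
contact_force: [0.4, 1.0, -1.5]
width: 0.698
[ 0.41978538 -0.21025991  0.34499788] [-1.34 -0.44  1.32  1.84  0.45  1.39 -0.71] [ 0.04502531 -0.01328981 -0.99889744]
(array([ 0.26 ,  0.017, -1.414,  0.012,  0.043,  0.026]), np.float64(3.1))
(array([ 0.145, -0.164, -1.435,  0.17 , -0.06 ,  0.03 ]), np.float64(11.0))
```

```bash
python3 -m handwheel '[[[0.1,0,-0.3,0,0.01,0.01],[0.2,0,-0.6,0,0.03,0.02],[0.26,0.02,-0.9,0.01,0.04,0.03],[0.26,0.02,-0.9,0.01,0.04,0.03]]]'
python3 - <<'E'
from h import *
p,R,s=cur();print(p,s['joint_positions'].round(2),R.as_matrix()[:,1])
for f in ([0,0,-1.],[0,.2,-1]):
    f=np.array(f);f/=np.linalg.norm(f)
    G=W([-.012,-.184,.044])
    print(rel(G+RC@f*(.0187-.15),tgt(f,[1,0,0])))
E
```

```text
clock: 6.5
eef_pos: [0.3942, -0.1836, 0.2722]
orientation: [-0.351, 0.332, -0.607, 0.631]
contact_force: [0.5, -0.6, -0.1]
width: 0.702
[ 0.39416552 -0.18359964  0.27222324] [-1.33 -0.44  1.32  2.03  0.47  1.22 -0.76] [ 0.0395415  -0.01602931 -0.99908935]
(array([ 0.473, -0.205, -0.808,  0.015,  0.038,  0.   ]), np.float64(2.4))
(array([ 0.359, -0.386, -0.829,  0.175, -0.063,  0.004]), np.float64(11.1))
```

```bash
python3 -m handwheel '[[[0,0.3,0.2,0,0,0.1],[0.05,0.6,0.4,0,0,0.2],[0.1,1,0.5,0,0,0.3],[0.1,1,0.5,0,0,0.3]]]' 
python3 -c "
from h import *
p,R,s=cur();print(p,s['joint_positions'].round(2))"
python3 -m handwheel '[[[0,0.3,0,0,0,0.1],[0,0.6,0,0,0,0.2],[0,1,0,0,0,0.3],[0,1,0,0,0,0.3]]]'
python3 - <<'E'
from h import *
p,R,s=cur();print(p,s['joint_positions'].round(2),R.as_matrix()[:,1])
E
```

```text
clock: 6.9
eef_pos: [0.4092, -0.0593, 0.3362]
orientation: [-0.449, 0.422, -0.545, 0.568]
contact_force: [-0.0, 0.7, -1.0]
width: 0.7
[ 0.40923187 -0.05933525  0.3361652 ] [-1.41 -0.39  1.09  1.96  0.37  1.34 -0.67]
clock: 7.3
eef_pos: [0.4074, 0.0606, 0.3347]
orientation: [0.532, -0.503, 0.472, -0.491]
contact_force: [-0.2, 0.4, -0.2]
width: 0.699
[0.40737888 0.06055936 0.33467302] [-1.63 -0.33  1.08  1.96  0.32  1.3  -0.57] [ 0.04639136  0.0119356  -0.99885203]
```

```bash
cat > fit.py <<'E'
from h import *
from scipy.optimize import least_squares
import itertools
D=[([-1.386,.435,.025,1.574,-.012,1.134,-.075],(.1773,.5989,.2307),(-.69936,.70023,-.10145,.1014)),
([-.6,-.02,.78,1.94,.01,1.22,-.43],(.4053,-.1232,.3154),(-.328,.328,-.626,.627)),
([-.67,-.44,1.31,2.37,-.22,.53,.48],(.3714,-.2212,.230),(-.588,.159,-.497,.618)),
([-.79,-.43,1.31,2.19,-.14,1.0,0],(.3366,-.163,.2708),(.493,-.151,.679,-.522)),
([-.85,-.44,1.32,2.08,-.1,1.04,-.08],(.372,-.1887,.3048),(.492,-.148,.666,-.54)),
([-.44,-.44,1.32,1.9,.04,1.01,-.44],(.2714,-.4436,.3697),(-.253,-.103,-.651,.708)),
([-.69,-.41,1.29,1.92,.01,1.0,-.43],(.3871,-.3387,.3698),(-.35,-.009,-.659,.666)),
([-1.34,-.44,1.32,1.84,.45,1.39,-.71],(.4198,-.2103,.345),(-.344,.321,-.612,.635)),
([-1.33,-.44,1.32,2.03,.47,1.22,-.76],(.3942,-.1836,.2722),(-.351,.332,-.607,.631)),
([-1.41,-.39,1.09,1.96,.37,1.34,-.67],(.4092,-.0593,.3362),(-.449,.422,-.545,.568)),
([-1.63,-.33,1.08,1.96,.32,1.3,-.57],(.4074,.0606,.3347),(.532,-.503,.472,-.491))]
Q=np.array([d[0] for d in D]);P=np.array([d[1] for d in D]);O=[Ro.from_quat([d[2][1],d[2][2],d[2][3],d[2][0]]) for d in D]
def fk(q,th,sg):
    R=Ro.identity();p=np.array([0,0,th[0]])
    off=[None,None,th[1:4],None,th[4:7],None,th[7:10]]
    ax='zyzyzyz'
    for i in range(7):
        a=sg[i]*q[i]+(th[13] if i==0 else 0)
        R=R*Ro.from_euler(ax[i],a)
        if i==2:p=p+R.apply(th[1:4])
        if i==4:p=p+R.apply(th[4:7])
        if i==6:p=p+R.apply(th[7:10])
    return p,R*Ro.from_rotvec(th[10:13])
def res(th,sg):
    r=[]
    for q,pp,o in zip(Q,P,O):
        p,R=fk(q,th,sg);r+=list((p-pp)*5)+list((R*o.inv()).as_rotvec())
    return np.array(r)
if __name__=='__main__':
    best=None
    for s1,s3,s5,s7 in itertools.product([1,-1],repeat=4):
        sg=[s1,1,s3,1,s5,1,s7]
        for o in (0,np.pi):
            th0=np.r_[.35,0,0,.35,0,0,.35,0,0,.25,0,0,0,o]
            for rt in ([0,0,0],[1.2,1.2,-1.2],[1.2,-1.2,1.2],[-1.2,1.2,1.2],[-1.57,0,0],[1.57,0,0]):
                th0[10:13]=rt
                f=least_squares(res,th0,args=(sg,),max_nfev=60)
                if best is None or f.cost<best[0]: best=(f.cost,sg,f.x);print(f.cost,sg,f.x.round(3))
    np.savez('arm.npz',sg=best[1],th=best[2])
E
python3 fit.py
```

```text
15.001314610639046 [1, 1, 1, 1, 1, 1, 1] [ 1.614  0.417  0.121 -0.935  0.857 -0.071  0.308  0.229  0.232 -0.508
  1.45  -0.04   0.143  0.185]
15.001314594921466 [1, 1, 1, 1, 1, 1, 1] [ 1.614  0.417  0.121 -0.935  0.857 -0.071  0.308  0.229  0.232 -0.508
  1.45  -0.04   0.143  0.186]
10.554159412150039 [1, 1, 1, 1, -1, 1, 1] [ 1.123  0.314  0.132 -1.867 -0.1   -0.204  0.192  0.297  0.19  -1.01
  1.278 -0.513  0.166 -0.161]
10.554159408718068 [1, 1, 1, 1, -1, 1, 1] [ 1.123  0.314  0.132 -1.867 -0.1   -0.204  0.192  0.297  0.19  -1.01
  1.278 -0.513  0.166 -0.161]
10.55415940832224 [1, 1, 1, 1, -1, 1, 1] [ 1.123  0.314  0.132 -1.867 -0.1   -0.204  0.192  0.297  0.19  -1.01
  1.278 -0.513  0.166 -0.161]
9.832010731366495 [1, 1, -1, 1, -1, 1, 1] [-0.533  0.087 -0.315  0.051 -0.656  0.674  0.344  0.295 -0.159 -0.359
  1.558 -0.848 -0.758  1.953]
9.832010722547833 [1, 1, -1, 1, -1, 1, 1] [-0.533  0.087 -0.315  0.051 -0.656  0.674  0.344  0.295 -0.159 -0.359
 -3.517  1.914  1.711  1.953]
8.769801321132178 [1, 1, -1, 1, -1, 1, -1] [-0.563 -0.264  0.125 -0.229 -0.926 -0.217 -0.221 -0.452  0.41
[... 1265 characters left out ...]
  0.503  0.126  0.058  0.076
  1.579 -0.64  -0.936 -0.056]
3.076596942102393 [-1, 1, -1, 1, 1, 1, 1] [ 0.143  0.064  0.007  0.297 -0.16  -0.023  0.503  0.126  0.058  0.076
 -3.524  1.429  2.09  -0.056]
1.4304652812603558 [-1, 1, -1, 1, 1, 1, -1] [ 0.19   0.021 -0.364  0.325 -0.26   0.195  0.129 -0.15   0.053  0.377
  1.648 -1.126 -0.993  0.293]
0.002716881626098395 [-1, 1, -1, 1, -1, 1, -1] [ 0.327  0.024 -0.051  0.506 -0.008  0.     0.429  0.002  0.007  0.372
  1.201 -1.218 -1.22  -0.013]
0.0027168816260983828 [-1, 1, -1, 1, -1, 1, -1] [ 3.270e-01  2.400e-02 -5.100e-02  5.060e-01 -8.000e-03  0.000e+00
  4.290e-01  2.000e-03  7.000e-03  3.720e-01 -2.391e+00  2.424e+00
  2.428e+00 -1.300e-02]
```

The fitted arm model works: signs −,+,−,+,−,+,−, with an upper arm of 0.506, forearm of 0.429 and hand of 0.372. I'll use it to choose tool poses and the route.

```bash
cat > kin.py <<'E'
from h import *
import fit
a=np.load('arm.npz');SG=a['sg'];TH=a['th']
LO=np.array([-2.62,-.44,-1.27,.08,-1.32,.12,-2.74]);HI=np.array([2.62,2.09,1.32,2.57,4.46,2,2.74])
fk=lambda q:fit.fk(q,TH,SG)
def err(q,P,R):
    p,r=fk(q);return np.r_[P-p,(R*r.inv()).as_rotvec()]
def jac(q):
    p0,r0=fk(q);J=np.zeros((6,7))
    for i in range(7):
        d=np.zeros(7);d[i]=1e-5;p,r=fk(q+d);J[:,i]=np.r_[(p-p0)/1e-5,(r*r0.inv()).as_rotvec()/1e-5]
    return J
def ikset(P,R,n=60,seed=0):
    rng=np.random.default_rng(seed);S=[]
    for k in range(n):
        q0=LO+(HI-LO)*rng.random(7)
        f=fit.least_squares(lambda q:np.r_[err(q,P,R)*[10,10,10,3,3,3]],q0,bounds=(LO,HI),max_nfev=80)
        if f.cost<1e-6:S.append(f.x)
    return np.array(S)
def path(y_end=.031,x=-.012,s=.188,n=7,f=lambda ph:np.array([0,0,-1.]),z0=.014):
    out=[]
    for ph in np.linspace(0,np.pi/2,n):
        G=W([x,y_end-.03*np.sin(ph)-s*np.cos(ph),z0+.03*np.cos(ph)+s*np.sin(ph)])
        ff=f(ph);ff=ff/np.linalg.norm(ff);out.append((G+RC@ff*.0187,tgt(ff,[1,0,0])))
    return out
E
python3 - <<'E'
from kin import *
for t0,t1 in ((0,0),(30,-30),(40,-40),(20,-45),(50,-40),(0,-30)):
    tt=lambda ph:np.radians(t0+(t1-t0)*ph/(np.pi/2))
    for i,(P,R) in enumerate(path(n=3,f=lambda ph:np.array([0,np.sin(tt(ph)),-np.cos(tt(ph))]))):
        S=ikset(P,R,30)
        if len(S): 
            print(t0,t1,i,len(S),'j3',S[:,2].min().round(2),S[:,2].max().round(2)); k=np.argmin(abs(S[:,2]));print('   ',S[k].round(2))
        else: print(t0,t1,i,'none')
E
```

```text
0 0 0 10 j3 -1.27 1.29
    [ 0.28  0.51 -0.    2.08  0.01  0.55 -0.29]
0 0 1 10 j3 -1.27 1.16
    [ 0.44  0.32 -0.27  1.98  0.11  0.86 -0.45]
0 0 2 8 j3 -1.0 0.91
    [-0.06  0.35  0.07  1.84 -0.03  0.96 -0.54]
30 -30 0 9 j3 -1.26 0.01
    [ 0.61  0.6   0.01  2.08 -0.89  0.7   0.82]
30 -30 1 10 j3 -1.27 1.16
    [ 0.44  0.32 -0.27  1.98  0.11  0.86 -0.45]
30 -30 2 11 j3 -1.27 1.04
    [-0.15  0.55 -0.11  1.61  0.42  1.4  -0.98]
40 -40 0 9 j3 -1.27 0.35
    [ 0.82  0.68 -0.13  2.06 -0.93  0.79  0.95]
40 -40 1 10 j3 -1.27 1.16
    [ 0.44  0.32 -0.27  1.98  0.11  0.86 -0.45]
40 -40 2 12 j3 -1.2 1.21
    [-0.2   0.65 -0.12  1.53  0.5   1.55 -1.04]
20 -45 0 8 j3 -1.24 0.24
    [ 0.55  0.54 -0.05  2.1  -0.62  0.57  0.48]
20 -45 1 12 j3 -0.86 0.61
    [ 0.34  0.37 -0.32  1.93  0.36  1.   -0.74]
20 -45 2 9 j3 -0.53 0.73
    [-0.37  0.71  0.11  1.49  0.44  1.57 -0.97]
50 -40 0 7 j3 -1.21 0.29
    [ 0.85  0.78 -0.07  2.01 -1.05  0.96  1.12]
50 -40 1 8 j3 -1.27 1.26
    [ 0.08  0.32  0.23  2.   -0.22  0.82 -0.12]
50 -40 2 12 j3 -1.2 1.21
    [-0.2   0.65 -0.12  1.53  0.5   1.55 -1.04]
0 -30 0 10 j3 -1.27 1.29
    [ 0.28  0.51 -0.    2.08  0.01  0.55 -0.29]
0 -30 1 11 j3 -0.75 1.29
    [ 0.08  0.37 -0.03  1.92  0.29  1.   -0.69]
0 -30 2 11 j3 -1.27 1.04
    [-0.15  0.55 -0.11  1.61  0.42  1.4  -0.98]
```

```bash
cat >> kin.py <<'E'
def sim(q,P,R,n=40,lam=1e-3):
    q=np.array(q,float);p0,r0=fk(q)
    rv=(R*r0.inv()).as_rotvec()
    for k in range(1,n+1):
        Pk=p0+(P-p0)*k/n;Rk=Ro.from_rotvec(rv*k/n)*r0
        for it in range(2):
            e=err(q,Pk,Rk);J=jac(q)
            free=np.ones(7,bool)
            for _ in range(4):
                Jf=J[:,free];dq=np.zeros(7);dq[free]=Jf.T@np.linalg.solve(Jf@Jf.T+lam**2*np.eye(6),e)
                bad=free&((q+dq<LO)|(q+dq>HI))
                if not bad.any():break
                free&=~bad
            q=np.clip(q+dq,LO,HI)
    return q,np.linalg.norm(err(q,P,R)[:3])
E
python3 - <<'E'
from kin import *
import fit
q=fit.Q[0]
for P,qt in [((.2716,.476,.3057),(.675,-.674,.211,-.213)),((.3428,.3544,.316),(.633,-.633,.315,-.316)),((.3821,.2362,.3152),(.576,-.576,.41,-.41)),((.4057,.1157,.3153),(.504,-.505,.495,-.496)),((.405,-.0044,.3154),(.421,-.421,.568,-.569)),((.4053,-.1232,.3154),(.328,-.328,.626,-.627)),((.3714,-.2212,.23),(.588,-.159,.497,-.618))]:
    q,e=sim(q,np.array(P),Ro.from_quat([qt[1],qt[2],qt[3],qt[0]]),10);print(q.round(2),e.round(4))
print('real',fit.Q[1],fit.Q[2])
for a,b in ((9,10),(5,6),(6,7),(8,9)):
    print(sim(fit.Q[a],fit.P[b],fit.O[b],10)[0].round(2),fit.Q[b])
E
```

```text
[-1.27  0.24  0.15  1.68 -0.03  1.22 -0.15] 0.0
[-1.15  0.13  0.27  1.8  -0.03  1.22 -0.22] 0.0
[-1.04  0.04  0.38  1.9  -0.02  1.21 -0.31] 0.0
[-0.91 -0.02  0.51  1.95  0.01  1.21 -0.39] 0.0
[-0.78 -0.07  0.64  1.99  0.05  1.21 -0.46] 0.0
[-0.64 -0.03  0.8   1.95  0.02  1.21 -0.45] 0.0
[-0.67 -0.44  1.31  2.37 -0.22  0.54  0.47] 0.0006
real [-0.6  -0.02  0.78  1.94  0.01  1.22 -0.43] [-0.67 -0.44  1.31  2.37 -0.22  0.53  0.48]
[-1.61 -0.34  1.07  1.97  0.32  1.3  -0.57] [-1.63 -0.33  1.08  1.96  0.32  1.3  -0.57]
[-0.7  -0.41  1.3   1.92 -0.    1.   -0.42] [-0.69 -0.41  1.29  1.92  0.01  1.   -0.43]
[-1.32 -0.43  1.3   1.84  0.44  1.39 -0.71] [-1.34 -0.44  1.32  1.84  0.45  1.39 -0.71]
[-1.4  -0.41  1.08  1.97  0.39  1.34 -0.68] [-1.41 -0.39  1.09  1.96  0.37  1.34 -0.67]
```

```bash
cat > route.py <<'E'
from kin import *
rng=np.random.default_rng(1)
_,_,s=cur();q0=s['joint_positions']
L=[(np.array([.72,-.29,0]),np.array([.556,.265,.38])),(np.array([.556,.265,.38]),np.array([.53,.7,.5]))]
def clear(q):
    p,R=fk(q);w=p-R.as_matrix()[:,1]*.372
    m=9
    for t in np.linspace(0,1,6):
        x=p+(w-p)*t
        for a,b in L:
            u=np.clip((x-a)@(b-a)/((b-a)@(b-a)),0,1);m=min(m,np.linalg.norm(x-a-u*(b-a)))
    return m
def hov(t):
    t=np.radians(t);f=np.array([0,np.sin(t),-np.cos(t)])
    return W([-.012,-.184,.044])+RC@f*(.0187-.13),tgt(f,[1,0,0])
Rb=tgt([0,0,-1],[1,0,0])
nodes=[(q0,[])]
for depth in range(3):
    new=[]
    for q,h in nodes:
        for k in range(60 if depth==0 else 25):
            P=np.array([rng.uniform(.25,.45),rng.uniform(-.5,.15),rng.uniform(.3,.5)])
            ax=rng.normal(size=3)*[25,25,35];Rt=Ro.from_rotvec(np.radians(ax))*Ro.from_euler('z',np.arctan2(P[1],P[0])+.45)*Rb
            n=max(3,int(np.linalg.norm(P-fk(q)[0])/.06),int(np.linalg.norm((Rt*fk(q)[1].inv()).as_rotvec())/.17))
            try:q1,e=sim(q,P,Rt,n)
            except Exception:continue
            if e>.003 or clear(q1)<.13:continue
            q2,e2=sim(q1,*hov(0),8)
            if e2>.003:continue
            new.append((abs(q2[2])+.012*(n+sum(x[2] for x in h)),q1,h+[(P.round(3),ax.round(0),n,q2.round(2))]))
    new.sort(key=lambda r:r[0]);nodes=[(r[1],r[2]) for r in new[:6]]
    for r in new[:3]:
        print(depth,round(r[0],3));[print('   ',x) for x in r[2]]
E
timeout 550 python3 route.py
```

```text
0 0.377
    (array([ 0.415, -0.015,  0.325]), array([ 12., -33.,  22.]), 3, array([ 0.05,  0.31,  0.34,  2.  , -0.14,  0.84, -0.1 ]))
0 0.619
    (array([ 0.251, -0.262,  0.312]), array([ -2., -16., -32.]), 9, array([-0.09,  0.34,  0.51,  2.  , -0.22,  0.85, -0.02]))
0 0.647
    (array([ 0.356, -0.201,  0.312]), array([  3., -31., -24.]), 7, array([-0.13,  0.35,  0.56,  2.  , -0.25,  0.85,  0.  ]))
1 0.132
    (array([ 0.415, -0.015,  0.325]), array([ 12., -33.,  22.]), 3, array([ 0.05,  0.31,  0.34,  2.  , -0.14,  0.84, -0.1 ]))
    (array([ 0.403, -0.039,  0.445]), array([-10.,   7.,   1.]), 5, array([ 0.36,  0.29, -0.04,  2.  ,  0.01,  0.85, -0.25]))
1 0.139
    (array([ 0.415, -0.015,  0.325]), array([ 12., -33.,  22.]), 3, array([ 0.05,  0.31,  0.34,  2.  , -0.14,  0.84, -0.1 ]))
    (array([ 0.383, -0.396,  0.388]), array([-18.,  -1.,   1.]), 7, array([ 0.35,  0.29, -0.02,  2.  ,  0.01,  0.85, -0.24]))
1 0.147
    (array([ 0.415, -0.015,  0.325]), array([ 12., -33.,  22.]), 3, array([ 0.05,  0.31,  0.34,  2.  , -0.14,  0.84, -0.1 ]))
    (array([0.411, 0.077, 0.481]), array([ 1
[... 530 characters left out ...]
 22.]), 3, array([ 0.05,  0.31,  0.34,  2.  , -0.14,  0.84, -0.1 ]))
    (array([ 0.403, -0.039,  0.445]), array([-10.,   7.,   1.]), 5, array([ 0.36,  0.29, -0.04,  2.  ,  0.01,  0.85, -0.25]))
    (array([ 0.264, -0.086,  0.426]), array([-8., 11., 11.]), 3, array([ 0.32,  0.29,  0.01,  2.  , -0.  ,  0.85, -0.23]))
2 0.144
    (array([ 0.415, -0.015,  0.325]), array([ 12., -33.,  22.]), 3, array([ 0.05,  0.31,  0.34,  2.  , -0.14,  0.84, -0.1 ]))
    (array([ 0.403, -0.039,  0.445]), array([-10.,   7.,   1.]), 5, array([ 0.36,  0.29, -0.04,  2.  ,  0.01,  0.85, -0.25]))
    (array([ 0.36 , -0.079,  0.444]), array([ 8., 33., 40.]), 4, array([ 0.33,  0.29, -0.  ,  2.  ,  0.  ,  0.85, -0.23]))
```

```bash
cat > r2.py <<'E'
from route import *
E
sed -i 's/^for depth in range(3)/for depth in range(DEP)/; s/^rng=/DEP=0\nrng=/' route.py
python3 - <<'E'
from route import *
p,R,_=cur()
def wp(P,ax):
    P=np.array(P);return P,Ro.from_rotvec(np.radians(ax))*Ro.from_euler('z',np.arctan2(P[1],P[0])+.45)*Rb
q=q0;print(q.round(2))
seq=[wp((.415,-.015,.325),(12,-33,22)),wp((.403,-.039,.445),(-10,7,1)),hov(0)]
pc,Rc=p,R
for P,Rt in seq:
    print(rel(P,Rt,pc,Rc))
    for n in (8,30):
        qq,e=sim(q,P,Rt,n);print(n,qq.round(2),e.round(4),clear(qq).round(3))
    q=qq;pc,Rc=P,Rt
E
```

```text
[-1.63 -0.33  1.08  1.96  0.32  1.3  -0.57]
(array([ 0.064, -0.63 , -0.081,  0.243, -0.479,  0.164]), np.float64(33.7))
8 [-0.48 -0.42  0.55  2.33 -0.23  0.68  0.48] 0.0 0.229
30 [-0.54 -0.44  0.59  2.33 -0.17  0.68  0.42] 0.0 0.229
(array([-0.1  , -0.2  ,  1.   , -0.375,  0.633, -0.446]), np.float64(51.6))
8 [-0.29 -0.01  0.12  1.66  0.16  1.64 -0.36] 0.0 0.301
30 [-0.32 -0.01  0.15  1.66  0.16  1.64 -0.36] 0.0 0.301
(array([ 0.4  , -1.41 , -2.414,  0.144, -0.145, -0.353]), np.float64(24.5))
8 [ 0.03  0.32  0.36  2.   -0.15  0.84 -0.09] 0.0 0.239
30 [ 0.04  0.32  0.35  2.   -0.14  0.84 -0.1 ] 0.0 0.239
```

```bash
python3 -m handwheel '[[[0.01,-0.13,-0.02,0.05,-0.1,0.03],[0.03,-0.26,-0.03,0.1,-0.2,0.07],[0.04,-0.39,-0.05,0.15,-0.3,0.1],[0.05,-0.52,-0.07,0.2,-0.39,0.13],[0.06,-0.63,-0.08,0.24,-0.48,0.16]]]' 
python3 -m handwheel '[[[0,0,0,0,0,0],[0,-0.03,0.15,-0.06,0.1,-0.07],[-0.02,-0.05,0.27,-0.1,0.18,-0.12],[-0.04,-0.08,0.4,-0.15,0.25,-0.18],[-0.05,-0.1,0.5,-0.19,0.32,-0.22]]]' 
python3 -m handwheel '[[[-0.01,-0.02,0.1,-0.04,0.06,-0.05],[-0.02,-0.04,0.2,-0.08,0.13,-0.09],[-0.03,-0.06,0.3,-0.12,0.2,-0.14],[-0.04,-0.08,0.4,-0.16,0.26,-0.18],[-0.05,-0.1,0.5,-0.19,0.32,-0.22]]]'
python3 - <<'E'
from route import *
p,R,s=cur();print(p,q0.round(2))
for t in (0,20,35):
    print(t,rel(*hov(t)));q,e=sim(q0,*hov(t),20);print(q.round(2),e,clear(q))
E
```

```text
clock: 7.8
eef_pos: [0.4131, -0.0093, 0.3244]
orientation: [0.694, -0.37, 0.379, -0.488]
contact_force: [0.4, 0.5, -0.3]
width: 0.696
clock: 8.3
eef_pos: [0.4071, -0.0199, 0.3854]
orientation: [-0.517, 0.468, -0.481, 0.531]
contact_force: [0.7, -0.2, -0.4]
width: 0.7
clock: 8.8
eef_pos: [0.4011, -0.0313, 0.4448]
orientation: [0.317, -0.541, 0.555, -0.546]
contact_force: [1.2, -0.6, -0.5]
width: 0.702
[ 0.40114218 -0.03128782  0.44483921] [-0.73  0.11  0.63  1.57  0.1   1.76 -0.33]
0 (array([ 0.415, -1.474, -2.413,  0.136, -0.272, -0.299]), np.float64(25.6))
[-0.23  0.39  0.69  2.   -0.32  0.86  0.07] 3.8232499301310186e-07 0.2390901974081104
20 (array([ 0.246, -1.743, -2.469,  0.443, -0.403, -0.326]), np.float64(41.0))
[ 0.12  0.46  0.68  2.01 -0.76  1.    0.69] 1.0272753235720956e-06 0.26874953077576497
35 (array([ 0.131, -1.924, -2.581,  0.675, -0.5  , -0.343]), np.float64(54.4))
[ 0.38  0.61  0.64  1.96 -0.98  1.24  1.03] 1.2427869331566646e-06 0.2874283463267253
```

Run:
```python
from route import *
for t0,t1 in ((35,-40),(40,-30),(20,-30)):
    q,e=sim(q0,*hov(t0),20);print(t0,t1,'hov',q.round(2))
    for y in (.031-.026,.031):
        tt=lambda ph:np.radians(t0+(t1-t0)*ph/(np.pi/2))
        pts=path(y_end=y,n=10,f=lambda ph:np.array([0,np.sin(tt(ph)),-np.cos(tt(ph))]))
        if y<.02:pts=pts[:1]
        for i,(P,R) in enumerate(pts):
            q,e=sim(q,P,R,6)
            if i%3==0:print(q.round(2),round(e,4),clear(q).round(3))
    # retreat up, crank
    P,R=fk(q);q,e=sim(q,P-R.as_matrix()[:,1]*.07,R,6);print('ret',q.round(2))
    for sg in (1,-1):
        f=np.array([1,0,-1.])/2**.5
        Rc=tgt(f,[0,sg,0]);qq=q
        for pp in ([-.2,0,.25],)+tuple([-.158,-.032*np.sin(a),.072+.032*np.cos(a)] for a in np.arange(.3,9.5,.5)):
            qq,e=sim(qq,W(pp)+RC@f*.0187,Rc,6)
            print(sg,qq.round(2),round(e,4)) if e>.001 or pp[2]==.25 else 0
        print(sg,qq.round(2),round(e,4))
```

```text
35 -40 hov [ 0.38  0.61  0.64  1.96 -0.98  1.24  1.03]
[ 0.33  0.75  0.5   2.05 -1.2   1.04  1.15] 0.0 0.235
[ 0.29  0.74  0.49  2.07 -1.23  1.02  1.13] 0.0 0.22
[-0.28  0.54  0.85  2.05 -0.78  0.87  0.48] 0.0 0.204
[-0.78  0.71  1.14  1.86 -0.44  1.06 -0.05] 0.0 0.169
[-0.9   1.05  1.16  1.53 -0.3   1.4  -0.33] 0.0 0.077
ret [-0.9   1.03  1.18  1.38 -0.28  1.56 -0.35]
1 [-2.01 -0.26  0.9   2.54  1.08  1.21 -0.78] 0.0077
1 [-1.48  0.59  0.9   2.54  1.87  0.22 -1.56] 0.0501
1 [-1.46  0.61  0.85  2.57  1.87  0.27 -1.6 ] 0.0467
1 [-1.47  0.63  0.85  2.57  1.86  0.27 -1.6 ] 0.0541
1 [-1.47  0.64  0.85  2.57  1.85  0.27 -1.6 ] 0.0593
1 [-1.48  0.65  0.85  2.57  1.83  0.27 -1.6 ] 0.0625
1 [-1.49  0.68  0.85  2.57  1.86  0.27 -1.66] 0.0612
1 [-1.5   0.73  0.83  2.57  1.95  0.27 -1.79] 0.0471
1 [-1.5   0.93  0.82  2.57  2.57  0.28 -2.52] 0.0015
1 [-1.61  0.85  1.02  2.57  2.61  0.15 -2.45] 0.0078
1 [-1.6   0.85  1.02  2.57  2.62  0.15 -2.45] 0.0204
1 [-1.59  0.85  1.03  2.57  2.62  0.15 -2.45] 0.0322
1 [-1.59  0.85  1.02  2.57  2.62  0.15 -2.45] 0.0427
1 [-1.59  0.85  1.02  2.57  2.62  0.15 
[... 5725 characters left out ...]
-1 [ 0.95 -0.37 -1.04  2.57  0.43  0.17 -2.67] 0.2486
-1 [ 0.95 -0.37 -1.04  2.57  0.42  0.17 -2.67] 0.2407
-1 [ 0.94 -0.37 -1.04  2.57  0.42  0.17 -2.67] 0.2287
-1 [ 0.94 -0.38 -1.04  2.57  0.42  0.17 -2.67] 0.2152
-1 [ 0.95 -0.38 -1.04  2.57  0.42  0.17 -2.67] 0.2035
-1 [ 0.96 -0.38 -1.04  2.57  0.43  0.17 -2.67] 0.1967
-1 [ 0.97 -0.38 -1.04  2.57  0.43  0.17 -2.67] 0.197
-1 [ 0.97 -0.38 -1.04  2.57  0.44  0.17 -2.67] 0.2044
-1 [ 0.97 -0.38 -1.04  2.57  0.44  0.17 -2.67] 0.2168
-1 [ 0.97 -0.38 -1.04  2.57  0.44  0.17 -2.67] 0.2309
-1 [ 0.97 -0.38 -1.04  2.57  0.44  0.17 -2.67] 0.2432
-1 [ 0.96 -0.38 -1.04  2.57  0.43  0.17 -2.67] 0.2507
-1 [ 0.96 -0.38 -1.04  2.57  0.43  0.17 -2.67] 0.2507
```

Run:
```python
from route import *
t0,t1=25,-30
q,e=sim(q0,*hov(t0),20)
tt=lambda ph:np.radians(t0+(t1-t0)*ph/(np.pi/2))
for P,R in path(y_end=.031,n=10,f=lambda ph:np.array([0,np.sin(tt(ph)),-np.cos(tt(ph))])): q,e=sim(q,P,R,6)
P,R=fk(q);q,e=sim(q,P-R.as_matrix()[:,1]*.07,R,6);print('ret',q.round(2))
for pit in (12,20,30):
  f=np.array([np.sin(np.radians(pit)),0,-np.cos(np.radians(pit))])
  for sg in (1,-1):
    Rc=tgt(f,[0,sg,0]);qq=q;E=[]
    print(pit,sg,'hov rel deg',rel(P,Rc,*fk(q)))
    for i,pp in enumerate(([-.163,0,.25],)+tuple([-.163,-.032*np.sin(a),.072+.032*np.cos(a)] for a in np.arange(.3,9.5,.5))):
        qq,e=sim(qq,W(pp)+RC@f*.0187,Rc,8);E.append(round(e,4))
        if i in(0,1,7):print(qq.round(2),clear(qq).round(2))
    print(qq.round(2),max(E))
```

```text
ret [-0.89  0.87  1.12  1.48 -0.28  1.45 -0.35]
12 1 hov rel deg (array([-0.156, -0.247, -0.505,  0.325,  0.073,  1.487]), np.float64(91.4))
[-1.52 -0.1   1.13  2.2   0.34  0.89  0.42] 0.19
[-1.01  0.36  0.81  2.38 -0.3   0.37  1.03] 0.22
[-0.81  0.48  0.56  2.39 -0.44  0.21  1.11] 0.22
[-0.79  0.47  0.55  2.41 -0.44  0.2   1.13] 0.0001
12 -1 hov rel deg (array([-0.156, -0.247, -0.505,  0.17 , -0.755, -1.426]), np.float64(97.4))
[-1.66 -0.05  1.32  2.24  0.32  0.75 -2.69] 0.16
[-1.05  0.35  0.82  2.41 -0.28  0.36 -2.15] 0.22
[-0.83  0.48  0.55  2.42 -0.42  0.19 -2.07] 0.22
[-0.81  0.47  0.54  2.44 -0.43  0.18 -2.05] 0.0348
20 1 hov rel deg (array([-0.156, -0.247, -0.505,  0.181,  0.041,  1.496]), np.float64(90.4))
[ 0.77 -0.03 -1.2   2.29  0.42  0.78  0.3 ] 0.2
[ 0.55  0.32 -1.07  2.46  1.12  0.65 -0.43] 0.23
[ 0.4   0.53 -0.97  2.46  1.42  0.73 -0.74] 0.24
[ 0.43  0.52 -0.98  2.48  1.44  0.72 -0.74] 0.0238
20 -1 hov rel deg (array([-0.156, -0.247, -0.505,  0.202, -0.898, -1.395]), np.float64(100.3))
[-0.82 -0.06  0.5   2.26  0.41  0.77 -2.74] 0.17
[-0.13  0.   -0.17  2.41  0.4   0.55 -2.74] 0.22
[-1.05  0.47  0.69  2.46 -0.04  0.13 -2.54] 0.22
[-1.03  0.45  0.68  2.47  0.09  0.12 -2.66] 0.1107
30 1 hov rel deg (array([-0.156, -0.247, -0.505, -0.   , -0.   ,  1.5  ]), np.float64(90.0))
[-1.74 -0.33  0.96  2.38  0.95  1.05 -0.33] 0.19
[-1.18  0.34  0.72  2.55  1.3   0.24 -0.77] 0.24
[-1.13  0.6   0.66  2.53  2.3   0.16 -1.89] 0.26
[-1.19  0.64  0.74  2.55  2.75  0.15 -2.34] 0.0225
30 -1 hov rel deg (array([-0.156, -0.247, -0.505,  0.242, -1.074, -1.349]), np.float64(104.5))
[-0.98  0.26  0.86  2.26  0.22  0.35 -2.48] 0.1
[-1.53  0.51  1.12  2.53  0.05  0.13 -2.72] 0.22
[-1.53  0.54  1.06  2.52 -0.01  0.13 -2.72] 0.23
[-1.55  0.53  1.08  2.54 -0.    0.13 -2.72] 0.1434
```

```bash
python3 -c "
from route import *
print(rel(*hov(25)))"
```

```text
(array([ 0.206, -1.806, -2.5  ,  0.52 , -0.436, -0.332]), np.float64(45.3))
```

```bash
python3 -m handwheel '[[[0.03,-0.2,-0.2,0.06,-0.05,-0.04],[0.05,-0.4,-0.4,0.12,-0.11,-0.08],[0.08,-0.6,-0.6,0.18,-0.16,-0.12],[0.1,-0.8,-0.8,0.24,-0.2,-0.16],[0.12,-0.9,-0.9,0.3,-0.25,-0.19]]]' 
python3 -c "
from route import *
print(cur()[0],q0.round(2),rel(*hov(25)))"
```

```text
clock: 9.3
eef_pos: [0.4148, -0.1416, 0.3349]
orientation: [0.413, -0.349, 0.639, -0.547]
contact_force: [0.0, -0.4, 0.4]
width: 0.7
[ 0.41482741 -0.14164527  0.33485481] [-0.44  0.07  0.84  1.84 -0.2   1.32  0.03] (array([ 0.092, -0.886, -1.583,  0.217, -0.182, -0.14 ]), np.float64(19.0))
```

```bash
python3 -m handwheel '[[[0.03,-0.25,-0.25,0.05,-0.04,-0.03],[0.05,-0.5,-0.5,0.11,-0.09,-0.07],[0.08,-0.7,-0.75,0.16,-0.14,-0.1],[0.09,-0.89,-1,0.22,-0.18,-0.14],[0.09,-0.89,-1,0.22,-0.18,-0.14]]]'
python3 - <<'E'
from route import *
print(cur()[0],q0.round(2),rel(*hov(25)))
d=cap('wrist','w3')
G=[W([-.012,-.195,.044]),W([-.012,-.175,.044])]
print([proj(d,g).round(0) for g in G])
E
```

```text
clock: 9.8
eef_pos: [0.4223, -0.2514, 0.2113]
orientation: [0.462, -0.198, 0.683, -0.53]
contact_force: [-0.5, 0.6, 0.6]
width: 0.7
[ 0.42230648 -0.25138396  0.21133362] [ 0.09  0.4   0.88  1.96 -0.75  1.23  0.75] (array([ 0.029,  0.028, -0.554, -0.005, -0.009,  0.008]), np.float64(0.8))
[array([260., 209.]), array([260., 191.])]
```

View pics/w3.png

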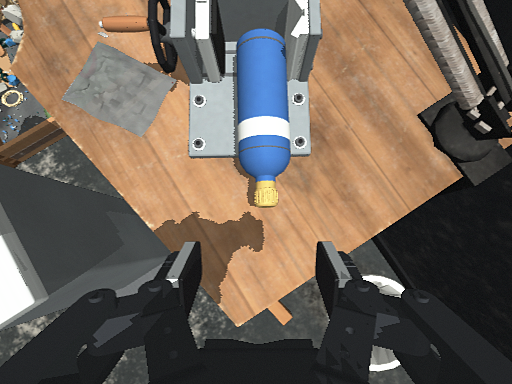

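Run:
```python
from h import *
d=ctrl.capture('wrist')
for n,p,z in (('cap mid',(265.5,195),.0505),('cap end edge',(266,206.5),.048),('neck',(265,178),.05),('plateL',(189,157),.014),('plateR',(310,155),.014),('bandmid',(264,130),.06),('foot top',(260.5,37),.06)):
    print(n,(C(onz(d,*p,z))*1000).round(1))
print(C(cur()[0]))
```

```text
cap mid [  -5.4 -177.7   50.5]
cap end edge [  -4.9 -190.3   48. ]
neck [  -5.8 -158.3   50. ]
plateL [-101.3 -123.2   14. ]
plateR [  51.8 -121.5   14. ]
bandmid [  -6.7 -105.7   60. ]
foot top [-10.1   7.9  60. ]
[-0.01259695 -0.23107391  0.21476723]
```

Run:
```python
from kin import *
t=np.radians(25);f=np.array([0,np.sin(t),-np.cos(t)])
p=None
for G,b in (((-.007,-.182,.044),.06),((-.007,-.182,.044),-.002)):
    print(rel(W(G)+RC@f*(.0187-b),tgt(f,[1,0,0])))
```

```text
(array([ 1.800e-01,  1.980e-01, -1.111e+00, -3.000e-03, -5.000e-03,
       -1.000e-03]), np.float64(0.4))
(array([ 2.970e-01,  3.820e-01, -1.579e+00, -3.000e-03, -5.000e-03,
       -1.000e-03]), np.float64(0.4))
```

```bash
python3 -m handwheel '[[[0.09,0.1,-0.35,0,0,0],[0.15,0.15,-0.7,0,0,0],[0.18,0.2,-1,0,0,0],[0.18,0.2,-1,0,0,0]]]'
python3 - <<'E'
from kin import *
t=np.radians(25);f=np.array([0,np.sin(t),-np.cos(t)])
print(rel(W((-.007,-.182,.044))+RC@f*(.0187+.002),tgt(f,[1,0,0])))
d=cap('wrist','w4')
for n,p,z in (('plateL',(189,157),.014),):pass
E
```

```text
clock: 10.3
eef_pos: [0.4481, -0.2182, 0.0938]
orientation: [0.469, -0.203, 0.68, -0.526]
contact_force: [1.0, 0.8, 0.3]
width: 0.699
(array([ 0.107,  0.137, -0.571, -0.006, -0.005, -0.01 ]), np.float64(0.8))
```

View pics/w4.png

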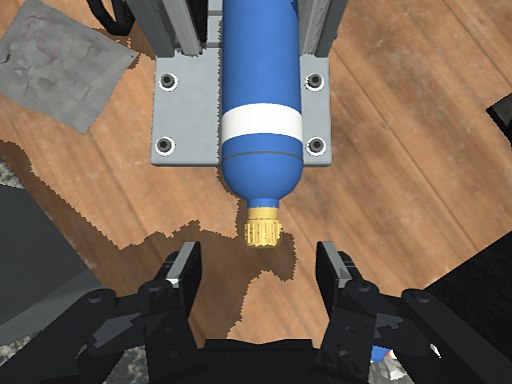

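The cap at (263,230) is centred between the fingers, so I'll descend and grip.

```bash
python3 -m handwheel '[[[0.05,0.07,-0.28,0,0,0],[0.11,0.14,-0.57,0,0,0],[0.11,0.14,-0.57,0,0,0]]]' 
python3 -m handwheel '[[[0,0,0,0,0,0],[0,0,0,0,0,0],[0,0,0,0,0,0],[0,0,0,0,0,0],[0,0,0,0,0,0]]]' 1 35
python3 -c "
from h import *
cap('wrist','w5');print(C(cur()[0]))"
```

```text
clock: 10.65
eef_pos: [0.462, -0.204, 0.0274]
orientation: [0.469, -0.201, 0.679, -0.527]
contact_force: [-0.2, -0.1, 0.0]
width: 0.702
clock: 11.15
eef_pos: [0.4612, -0.2079, 0.0287]
orientation: [0.468, -0.199, 0.678, -0.53]
contact_force: [-2.2, -3.0, 5.2]
width: 0.274
[-0.00356393 -0.17828757  0.02868089]
```

View pics/w5.png

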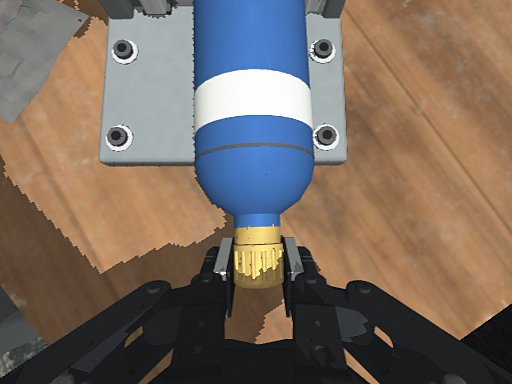

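The cap is gripped at width 0.27. Next I'll push along clamp +y.

```bash
python3 -m handwheel '[[[0.02,0.03,0,0,0,0],[0.04,0.06,0,0,0,0],[0.06,0.095,0,0,0,0],[0.08,0.125,0,0,0,0]]]' 
python3 -m handwheel '[[[0.01,0.015,0,0,0,0],[0.01,0.015,0,0,0,0],[0.02,0.03,0,0,0,0],[0.02,0.03,0,0,0,0]]]' 
python3 -c "
from h import *
cap('scene','s5');p,R,s=cur();print(C(p),RC.T@s['contact_force'])"
```

```text
clock: 11.6
eef_pos: [0.4703, -0.1947, 0.0288]
orientation: [0.467, -0.199, 0.678, -0.531]
contact_force: [-6.9, -7.9, 11.4]
width: 0.277
clock: 12.0
eef_pos: [0.4727, -0.1908, 0.0288]
orientation: [0.468, -0.199, 0.678, -0.531]
contact_force: [-5.8, -7.1, 10.6]
width: 0.273
[-0.00290393 -0.15765199  0.02882369] [-1.8331338  -9.23410116 12.16110126]
```

```bash
python3 -m handwheel '[[[0,0,0.015,0,0,0],[0.01,0.015,0.02,0,0,0],[0.02,0.03,0.02,0,0,0],[0.02,0.03,0.02,0,0,0]]]' 
python3 -c "
from h import *
p,R,s=cur();print(C(p)*1000,RC.T@s['contact_force'])"
python3 -m handwheel '[[[0.01,0.015,0,0,0,0],[0.02,0.03,0,0,0,0],[0.02,0.03,0,0,0,0]]]' 
python3 -c "
from h import *
cap('scene','s6');p,R,s=cur();print(C(p)*1000,RC.T@s['contact_force'])"
```

```text
clock: 12.45
eef_pos: [0.4742, -0.1865, 0.03]
orientation: [0.467, -0.2, 0.679, -0.531]
contact_force: [-8.5, -7.8, 5.6]
width: 0.275
[  -3.98681934 -153.20789662   29.95835568] [ -3.06425024 -11.15212911   5.58506175]
clock: 12.75
eef_pos: [0.4744, -0.1865, 0.0298]
orientation: [0.465, -0.201, 0.678, -0.533]
contact_force: [-20.1, -18.4, 13.3]
width: 0.274
[  -3.74815837 -153.08128439   29.81141946] [ -6.78585339 -25.67552881  13.04547461]
```

```bash
cat > tipplan.py <<'E'
from h import *
def plan(ph0,ph1,n,s=.191,t0=25,t1=-30,bias=(0,0,0)):
    def pose(ph):
        t=np.radians(t0+(t1-t0)*ph/90);a=np.radians(ph)
        return np.array([0,-.03*np.sin(a)-s*np.cos(a)+.0187*np.sin(t),.03*np.cos(a)+s*np.sin(a)-.0187*np.cos(t)]),t
    p0,tt0=pose(ph0)
    for k in range(1,n+1):
        p,t=pose(ph0+(ph1-ph0)*k/n)
        d=RC@(p-p0+np.array(bias)*min(1,2*k/n))/.12; rv=RC[:,0]*np.degrees(t-tt0)/60
        print(np.r_[d,rv].round(3).tolist())
E
python3 -c "
from tipplan import *
plan(0,15,5,bias=(0,-.0015,.001))
p,R,s=cur();print(RC.T@R.as_matrix()[:,1])"
```

```text
[-0.011, -0.017, 0.084, -0.026, 0.016, -0.0]
[-0.02, -0.031, 0.168, -0.052, 0.033, -0.0]
[-0.024, -0.039, 0.249, -0.077, 0.049, -0.0]
[-0.026, -0.041, 0.327, -0.103, 0.065, -0.0]
[-0.025, -0.039, 0.403, -0.129, 0.082, -0.0]
[ 0.00097344  0.41637416 -0.90919283]
```

```bash
python3 -m handwheel '[[[-0.01,-0.017,0.08,-0.026,0.016,0],[-0.02,-0.03,0.165,-0.05,0.033,0],[-0.024,-0.039,0.25,-0.077,0.05,0],[-0.026,-0.041,0.325,-0.1,0.065,0],[-0.025,-0.04,0.4,-0.13,0.082,0]]]' 1 25
python3 -c "
from tipplan import *
p,R,s=cur();print(C(p)*1000,RC.T@s['contact_force'],RC.T@R.as_matrix()[:,1]);cap('scene','s7');cap('wrist','w7')
im=np.hstack([cv2.imread('pics/s7.png')[110:240,210:380],]);cv2.imwrite('pics/s7z.png',cv2.resize(im,None,fx=4,fy=4))
plan(15,30,5)"
```

```text
clock: 13.3
eef_pos: [0.4734, -0.1877, 0.078]
orientation: [0.422, -0.254, 0.66, -0.567]
contact_force: [-5.6, -7.4, -1.8]
width: 0.276
[  -4.02400826 -154.6692373    77.95776674] [-0.74614565 -9.26702445 -1.82819213] [-0.00169994  0.26908534 -0.96311484]
[0.003, 0.005, 0.075, -0.026, 0.016, -0.0]
[0.009, 0.014, 0.148, -0.052, 0.033, -0.0]
[0.017, 0.027, 0.219, -0.077, 0.049, -0.0]
[0.027, 0.043, 0.288, -0.103, 0.065, -0.0]
[0.04, 0.063, 0.354, -0.129, 0.082, -0.0]
```

View pics/s7z.png

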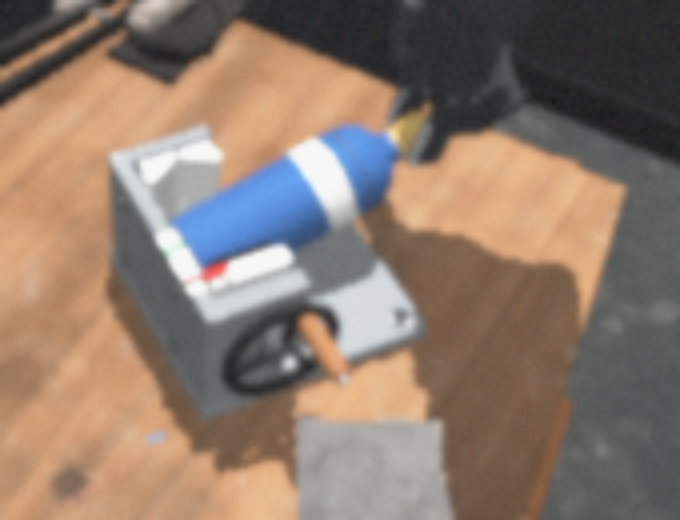

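View pics/w7.png

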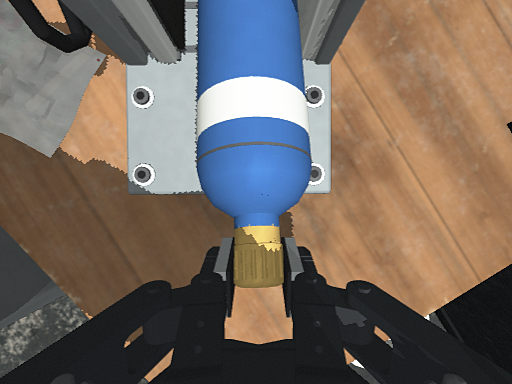

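Both views show the foot at the stop and the valve end rising. The wall force is 9 N and the lift is light.

```bash
python3 -m handwheel '[[[0.003,0.005,0.075,-0.026,0.016,0],[0.01,0.014,0.15,-0.052,0.033,0],[0.017,0.027,0.22,-0.077,0.05,0],[0.027,0.043,0.29,-0.1,0.065,0],[0.04,0.063,0.355,-0.13,0.082,0]]]'
python3 -c "
from tipplan import *
p,R,s=cur();print(C(p)*1000,RC.T@s['contact_force'],RC.T@s['torque'],s['joint_positions'].round(2))
plan(30,45,5)"
```

```text
clock: 13.9
eef_pos: [0.4788, -0.1775, 0.1206]
orientation: [0.376, -0.306, 0.639, -0.597]
contact_force: [-0.3, 2.0, -3.9]
width: 0.277
[  -4.83933218 -143.18118777  120.62273227] [-1.33014226  1.55832688 -3.89935729] [-0.29455068  0.31334347  0.10944054] [-0.35  0.52  0.97  2.05 -0.71  0.92  0.46]
[0.015, 0.023, 0.064, -0.026, 0.016, -0.0]
[0.031, 0.05, 0.125, -0.052, 0.033, -0.0]
[0.05, 0.08, 0.183, -0.077, 0.049, -0.0]
[0.071, 0.113, 0.237, -0.103, 0.065, -0.0]
[0.094, 0.149, 0.289, -0.129, 0.082, -0.0]
```

```bash
python3 -m handwheel '[[[0.02,0.03,0.064,-0.026,0.016,0],[0.038,0.06,0.125,-0.052,0.033,0],[0.057,0.09,0.183,-0.077,0.05,0],[0.078,0.124,0.237,-0.1,0.065,0],[0.1,0.16,0.289,-0.13,0.082,0]]]'
python3 -c "
from tipplan import *
p,R,s=cur();print(C(p)*1000,RC.T@s['contact_force'],RC.T@s['torque'],s['joint_positions'].round(2))
plan(45,60,5);cap('scene','s8')
im=np.hstack([cv2.imread('pics/s8.png')[110:240,210:380],]);cv2.imwrite('pics/s8z.png',cv2.resize(im,None,fx=4,fy=4))"
```

```text
clock: 14.4
eef_pos: [0.4908, -0.1575, 0.155]
orientation: [-0.327, 0.357, -0.612, 0.625]
contact_force: [-0.8, 1.5, -4.5]
width: 0.275
[  -5.42344568 -119.83810316  154.97685625] [-1.44303355  0.86773611 -4.46269796] [0.02334413 0.37022607 0.04889594] [-0.58  0.55  1.11  1.98 -0.54  0.98  0.23]
[0.025, 0.039, 0.048, -0.026, 0.016, -0.0]
[0.051, 0.081, 0.093, -0.052, 0.033, -0.0]
[0.08, 0.126, 0.134, -0.077, 0.049, -0.0]
[0.11, 0.174, 0.171, -0.103, 0.065, -0.0]
[0.142, 0.224, 0.204, -0.129, 0.082, -0.0]
```

View pics/s8z.png

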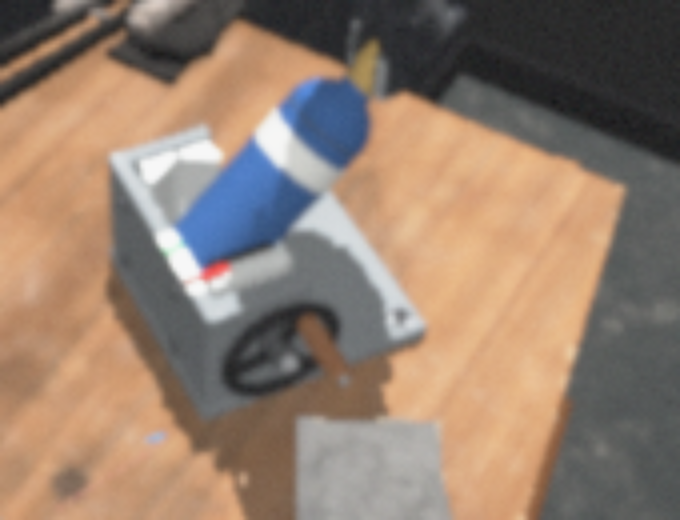

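```bash
python3 -c "
from tipplan import *
plan(47,62,5,bias=(0,0.0005,-.001))"
```

```text
[0.027, 0.043, 0.042, -0.026, 0.016, -0.0]
[0.056, 0.088, 0.081, -0.052, 0.033, -0.0]
[0.086, 0.136, 0.118, -0.077, 0.049, -0.0]
[0.117, 0.185, 0.153, -0.103, 0.065, -0.0]
[0.15, 0.237, 0.183, -0.129, 0.082, -0.0]
```

```bash
python3 -m handwheel '[[[0.027,0.043,0.042,-0.026,0.016,0],[0.056,0.088,0.08,-0.052,0.033,0],[0.086,0.136,0.118,-0.077,0.05,0],[0.117,0.185,0.153,-0.1,0.065,0],[0.15,0.237,0.183,-0.13,0.082,0]]]'
python3 -c "
from tipplan import *
p,R,s=cur();print(C(p)*1000,RC.T@s['contact_force'],RC.T@s['torque'],s['joint_positions'].round(2))
f=RC.T@R.as_matrix()[:,1];G=C(p)-f*.0187;print('G',G*1000)
for ph in range(56,76,2):
    a=np.radians(ph);print(ph,((.031-.03*np.sin(a)-.191*np.cos(a))*1000).round(1),((.014+.03*np.cos(a)+.191*np.sin(a))*1000).round(1))
cap('wrist','w9')"
```

```text
clock: 14.95
eef_pos: [0.5081, -0.1314, 0.1775]
orientation: [-0.275, 0.404, -0.582, 0.65]
contact_force: [-6.6, -4.8, 5.6]
width: 0.272
[ -4.77066715 -88.56617919 177.5200355 ] [-3.03904073 -7.6102005   5.59409151] [-1.69678166  0.72353533  0.05405944] [-0.74  0.64  1.2   1.88 -0.44  1.08  0.05]
G [ -4.69367112 -84.70560912 195.81703171]
56 -100.7 189.1
58 -95.7 191.9
60 -90.5 194.4
62 -85.2 196.7
64 -79.7 198.8
66 -74.1 200.7
68 -68.4 202.3
70 -62.5 203.7
72 -56.6 204.9
74 -50.5 205.9
```

View pics/w9.png

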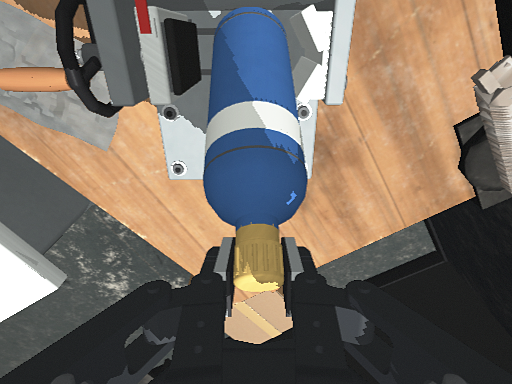

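```bash
python3 -c "
from tipplan import *
plan(62,77,5,bias=(0,0,.0007));plan(77,90,5)"
```

```text
[0.034, 0.054, 0.029, -0.026, 0.016, -0.0]
[0.07, 0.11, 0.054, -0.052, 0.033, -0.0]
[0.106, 0.168, 0.073, -0.077, 0.049, -0.0]
[0.144, 0.228, 0.088, -0.103, 0.065, -0.0]
[0.183, 0.29, 0.098, -0.129, 0.082, -0.0]
[0.034, 0.054, 0.005, -0.022, 0.014, -0.0]
[0.069, 0.11, 0.007, -0.045, 0.028, -0.0]
[0.105, 0.166, 0.006, -0.067, 0.042, -0.0]
[0.141, 0.223, 0.002, -0.09, 0.057, -0.0]
[0.177, 0.281, -0.006, -0.112, 0.071, -0.0]
```

```bash
python3 -m handwheel '[[[0.034,0.054,0.029,-0.026,0.016,0],[0.07,0.11,0.054,-0.052,0.033,0],[0.106,0.168,0.073,-0.077,0.05,0],[0.144,0.228,0.088,-0.1,0.065,0],[0.183,0.29,0.098,-0.13,0.082,0]]]'
python3 -c "
from tipplan import *
p,R,s=cur();print(C(p)*1000,RC.T@s['contact_force'],RC.T@s['torque'],s['joint_positions'].round(2))
f=RC.T@R.as_matrix()[:,1];G=C(p)-f*.0187;print('G',G*1000)
for ph in range(70,91,3):
    a=np.radians(ph);print(ph,((.031-.03*np.sin(a)-.191*np.cos(a))*1000).round(1),((.014+.03*np.cos(a)+.191*np.sin(a))*1000).round(1))
cap('scene','s10')
im=np.hstack([cv2.imread('pics/s10.png')[80:240,210:380],]);cv2.imwrite('pics/s10z.png',cv2.resize(im,None,fx=3.5,fy=3.5))"
```

```text
clock: 15.5
eef_pos: [0.5308, -0.097, 0.1901]
orientation: [-0.221, 0.45, -0.547, 0.671]
contact_force: [-4.4, -3.4, 11.4]
width: 0.276
[ -3.88413245 -47.35054896 190.12938218] [-1.93544196 -5.23203827 11.35670567] [-1.54283274  0.5465678   0.04256297] [-0.83  0.75  1.22  1.77 -0.37  1.2  -0.09]
G [ -3.8324686  -40.60793974 207.57141623]
70 -62.5 203.7
73 -53.5 205.4
76 -44.3 206.6
79 -34.9 207.2
82 -25.3 207.3
85 -15.5 206.9
88 -5.6 205.9
```

View pics/s10z.png

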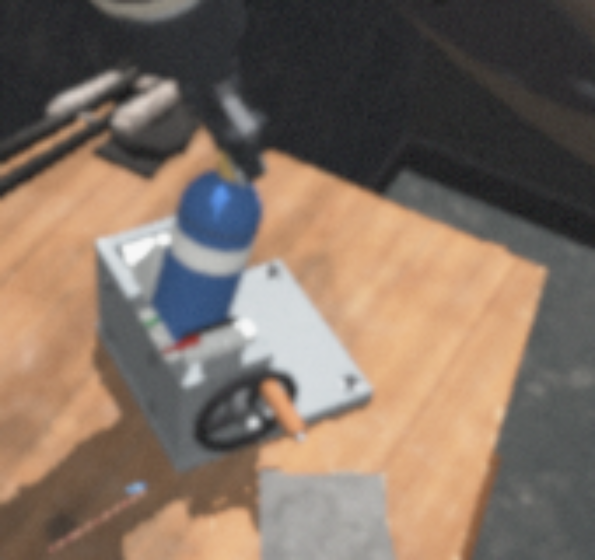

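```bash
python3 -m handwheel '[[[0.034,0.054,0.01,-0.022,0.014,0],[0.069,0.11,0.015,-0.045,0.028,0],[0.105,0.166,0.014,-0.067,0.042,0],[0.141,0.223,0.01,-0.09,0.057,0],[0.17,0.27,0.002,-0.11,0.07,0]]]'
python3 -c "
from tipplan import *
p,R,s=cur();print(C(p)*1000,RC.T@s['contact_force'],RC.T@s['torque'],s['joint_positions'].round(2))
f=RC.T@R.as_matrix()[:,1];G=C(p)-f*.0187;print('G',G*1000,f)
cap('scene','s11');cap('wrist','w11');cap('top','t11')
im=np.hstack([cv2.imread('pics/s11.png')[80:240,210:380],cv2.imread('pics/t11.png')[120:280,230:370]]);cv2.imwrite('pics/s11z.png',cv2.resize(im,None,fx=2.5,fy=2.5))"
```

```text
clock: 16.05
eef_pos: [0.5523, -0.064, 0.191]
orientation: [-0.176, 0.486, -0.515, 0.684]
contact_force: [-2.9, 0.4, 21.2]
width: 0.279
[ -3.41882317  -7.95692495 190.97339391] [-2.64466661 -1.16787208 21.2215763 ] [-2.21034549  0.68891471 -0.06732317] [-0.88  0.87  1.22  1.66 -0.33  1.31 -0.18]
G [ -3.38857833   1.09675548 207.33554401] [-0.00161737 -0.48415403 -0.87498129]
```

View pics/s11z.png

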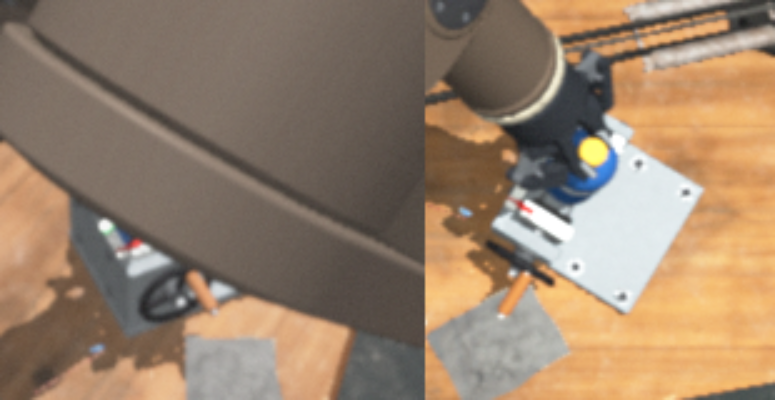

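View pics/w11.png

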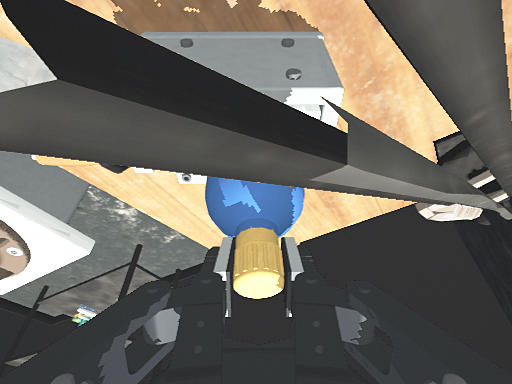

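The top view shows the cylinder upright under the hand, with the cap at about (594,150) in the crop. A dark beam crosses the wrist view, so the lamp is close. I'll unload the vertical push before releasing.

```bash
python3 -m handwheel '[[[0,0,0.012,0,0,0],[0,0,0.025,0,0,0],[0,0,0.025,0,0,0]]]'
python3 -c "
from tipplan import *
p,R,s=cur();print(C(p)*1000,RC.T@s['contact_force'],RC.T@s['torque'])
f=RC.T@R.as_matrix()[:,1];G=C(p)-f*.0187;print('G',G*1000,f)"
```

```text
clock: 16.5
eef_pos: [0.5515, -0.0626, 0.1913]
orientation: [-0.176, 0.486, -0.516, 0.683]
contact_force: [-1.0, 0.0, -4.4]
width: 0.278
[ -4.76246403  -7.1624401  191.32499778] [-0.83827202 -0.51940827 -4.43300028] [ 0.71368745  0.04074924 -0.03215294]
G [ -4.68620497   1.84067676 207.71487487] [-0.00407802 -0.4814501  -0.87646402]
```

```bash
python3 -m handwheel '[[[0,0,-0.006,0,0,0],[0,0,-0.006,0,0,0]]]' 
python3 -m handwheel '[[[0,0,0,0,0,0],[0,0,0,0,0,0],[0,0,0,0,0,0]]]' 0.55
python3 -c "
from tipplan import *
p,R,s=cur();print(C(p)*1000,RC.T@s['contact_force'],RC.T@s['torque'],s['width'])
cap('wrist','w12');cap('top','t12')
im=cv2.imread('pics/t12.png')[130:260,230:370];cv2.imwrite('pics/t12z.png',cv2.resize(im,None,fx=4,fy=4))"
```

```text
clock: 16.7
eef_pos: [0.5516, -0.063, 0.191]
orientation: [-0.176, 0.486, -0.516, 0.683]
contact_force: [-0.7, -0.7, -4.0]
width: 0.279
clock: 17.0
eef_pos: [0.552, -0.0631, 0.1915]
orientation: [-0.176, 0.486, -0.515, 0.684]
contact_force: [0.1, 1.8, -0.3]
width: 0.453
[ -4.05432225  -7.37775733 191.51968374] [-0.8784027   1.54606127 -0.25053024] [ 0.5197659   0.02577163 -0.06348477] 0.45285701183815646
```

View pics/w12.png

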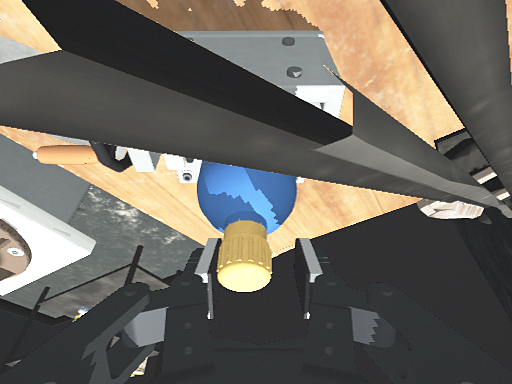

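View pics/t12z.png

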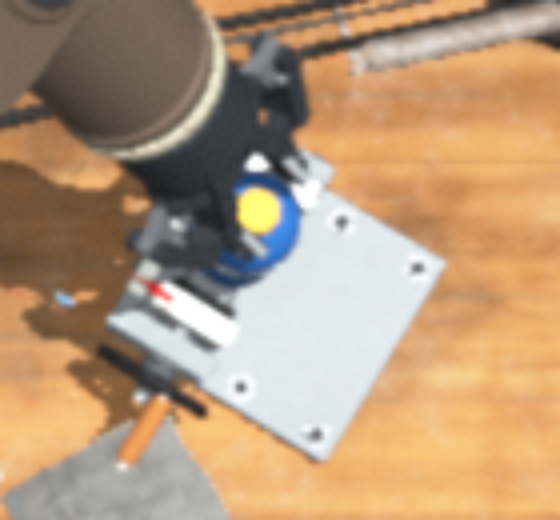

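```bash
python3 -m handwheel '[[[0,0,0,0,0,0],[0,0,0,0,0,0],[0,0,0.06,0,0,0],[0,0,0.2,0,0,0],[0,0,0.4,0,0,0]]]' 0.2
python3 -m handwheel '[[[0,0,0.2,0.03,-0.02,0],[0,0,0.4,0.06,-0.04,0],[0,0,0.6,0.1,-0.06,0],[0,0,0.6,0.1,-0.06,0]]]'
python3 - <<'E'
from route import *
p,R,s=cur();print(C(p)*1000,q0.round(2),clear(q0))
cap('scene','s13');cap('top','t13')
im=np.hstack([cv2.imread('pics/s13.png')[80:240,210:380],cv2.imread('pics/t13.png')[120:280,230:370]]);cv2.imwrite('pics/s13z.png',cv2.resize(im,None,fx=2.5,fy=2.5))
pit=12
f=np.array([np.sin(np.radians(pit)),0,-np.cos(np.radians(pit))]);Rc=tgt(f,[0,1,0])
A=W([-.163,0,.25])+RC@f*.0187
print(rel(A,Rc))
qq,e=sim(q0,A,Rc,20);print(qq.round(2),e)
E
```

```text
clock: 17.6
eef_pos: [0.5515, -0.0631, 0.2404]
orientation: [-0.176, 0.486, -0.515, 0.683]
contact_force: [-0.2, -0.9, 0.2]
width: 0.797
clock: 18.0
eef_pos: [0.5523, -0.0663, 0.3168]
orientation: [-0.219, 0.451, -0.545, 0.672]
contact_force: [0.1, -0.6, -0.2]
width: 0.802
[ -2.13335818  -9.89410962 316.81693222] [-0.88  0.65  1.27  1.54 -0.25  1.47 -0.18] 0.21161658582396053
(array([-1.059,  0.748, -0.677,  0.177,  0.035,  1.495]), np.float64(90.3))
[-1.65 -0.16  1.22  2.2   0.41  0.92  0.34] 8.484280101413144e-06
```

View pics/s13z.png

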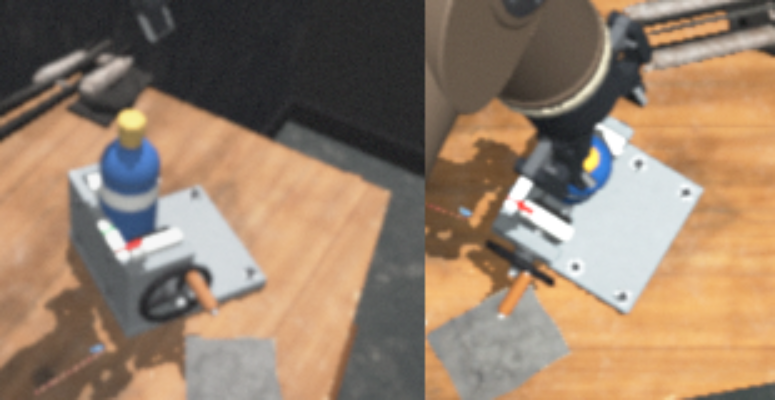

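```bash
python3 -m handwheel '[[[-0.1,0.07,0,0.016,0.003,0.14],[-0.2,0.13,0,0.03,0.006,0.27],[-0.3,0.2,0,0.05,0.01,0.41],[-0.4,0.27,0,0.06,0.012,0.54],[-0.4,0.27,0,0.06,0.012,0.54]]]'
python3 -m handwheel '[[[-0.1,0.07,0,0.016,0.003,0.14],[-0.2,0.13,0,0.03,0.006,0.27],[-0.3,0.2,0,0.05,0.01,0.41],[-0.4,0.27,0,0.06,0.012,0.54],[-0.4,0.27,0,0.06,0.012,0.54]]]'
python3 - <<'E'
from route import *
p,R,s=cur();print(C(p)*1000,q0.round(2),clear(q0))
pit=12
f=np.array([np.sin(np.radians(pit)),0,-np.cos(np.radians(pit))]);Rc=tgt(f,[0,1,0])
A=W([-.163,-.010,.20])+RC@f*.0187
print(rel(A,Rc))
qq,e=sim(q0,A,Rc,20);print(qq.round(2),e)
E
```

```text
clock: 18.6
eef_pos: [0.502, -0.0292, 0.3107]
orientation: [-0.408, 0.587, -0.418, 0.561]
contact_force: [-0.4, -0.7, -0.4]
width: 0.8
clock: 19.1
eef_pos: [0.4547, 0.0018, 0.311]
orientation: [-0.566, 0.668, -0.259, 0.408]
contact_force: [0.6, 0.1, -0.3]
width: 0.799
[-121.0328793    -4.43665212  310.95418827] [-1.56 -0.07  1.23  1.98  0.34  1.16  0.12] 0.1965279118448616
(array([-0.293,  0.13 , -1.077,  0.048,  0.013,  0.411]), np.float64(24.9))
[-1.43  0.12  1.2   2.28  0.06  0.67  0.71] 4.4467951811636095e-08
```

```bash
python3 -m handwheel '[[[-0.1,0.04,-0.2,0.012,0.003,0.13],[-0.2,0.09,-0.45,0.03,0.006,0.27],[-0.29,0.13,-0.7,0.05,0.01,0.41],[-0.29,0.13,-0.9,0.05,0.012,0.41],[-0.29,0.13,-0.9,0.05,0.012,0.41]]]' 0.35
python3 - <<'E'
from route import *
p,R,s=cur();print(C(p)*1000,q0.round(2))
d=cap('wrist','w14')
T=cap('top','t14')
for a in (0,.3,.6):
    for x in (-.172,-.126): print(a,x,proj(d,W([x,-.032*np.sin(a),.072+.032*np.cos(a)])).round(0))
E
```

```text
clock: 19.6
eef_pos: [0.4203, 0.016, 0.2023]
orientation: [-0.65, 0.699, -0.125, 0.272]
contact_force: [-0.5, -0.2, 0.7]
width: 0.65
[-157.67185611  -10.87806515  202.25939566] [-1.58 -0.07  1.29  2.27  0.34  0.78  0.48]
0 -0.172 [272. 158.]
0 -0.126 [272. 206.]
0.3 -0.172 [261. 157.]
0.3 -0.126 [261. 206.]
0.6 -0.172 [250. 155.]
0.6 -0.126 [251. 203.]
```

View pics/w14.png

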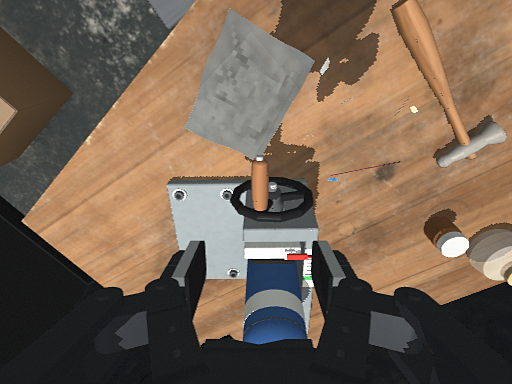

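Run:
```python
from route import *
pit=12
f=np.array([np.sin(np.radians(pit)),0,-np.cos(np.radians(pit))]);Rc=tgt(f,[0,1,0])
a0=.33
A=W([-.163,-.032*np.sin(a0),.072+.032*np.cos(a0)])+RC@f*.0187
print(rel(A,Rc))
q=q0
for a in np.arange(a0,9.6,.4):
    q,e=sim(q,W([-.163,-.032*np.sin(a),.072+.032*np.cos(a)])+RC@f*.0187,Rc,6);print(round(a,2),q.round(2),round(e,5))
```

```text
(array([-0.021,  0.014, -1.003,  0.012,  0.006,  0.011]), np.float64(1.0))
0.33 [-1.01  0.36  0.81  2.38 -0.3   0.37  1.02] 0.0
0.73 [-0.97  0.35  0.78  2.4  -0.31  0.34  1.05] 0.0
1.13 [-0.91  0.37  0.74  2.42 -0.33  0.31  1.09] 0.0
1.53 [-0.86  0.38  0.68  2.44 -0.36  0.26  1.11] 0.0
1.93 [-0.81  0.41  0.62  2.44 -0.39  0.23  1.13] 0.0
2.33 [-0.78  0.44  0.58  2.44 -0.41  0.2   1.14] 0.0
2.73 [-0.78  0.46  0.55  2.42 -0.43  0.19  1.13] 0.0
3.13 [-0.8   0.48  0.55  2.4  -0.43  0.2   1.11] 0.0
3.53 [-0.83  0.49  0.57  2.38 -0.43  0.22  1.09] 0.0
3.93 [-0.88  0.48  0.6   2.36 -0.43  0.26  1.07] 0.0
4.33 [-0.92  0.47  0.65  2.35 -0.41  0.3   1.04] 0.0
4.73 [-0.96  0.46  0.69  2.34 -0.39  0.33  1.02] 0.0
5.13 [-1.    0.43  0.74  2.33 -0.36  0.36  1.01] 0.0
5.53 [-1.02  0.41  0.78  2.34 -0.33  0.38  1.  ] 0.0
5.93 [-1.03  0.38  0.8   2.35 -0.31  0.39  1.  ] 0.0
6.33 [-1.03  0.36  0.82  2.37 -0.3   0.38  1.02] 0.0
6.73 [-1.    0.36  0.81  2.39 -0.3   0.36  1.04] 0.0
7.13 [-0.96  0.36  0.78  2.41 -0.32  0.33  1.07] 0.0
7.53 [-0.9   0.37  0.73  2.43 -0.34  0.29  1.1 ] 0.0
7.93 [-0.84  0.39  0.67  2.44 -0.37  0.25  1.13] 0.0
8.33 [-0.8   0.42  0.61  2.44 -0.4   0.22  1.14] 0.0
8.73 [-0.78  0.44  0.57  2.43 -0.42  0.2   1.14] 0.0
9.13 [-0.78  0.47  0.55  2.42 -0.44  0.19  1.13] 0.0
9.53 [-0.81  0.48  0.56  2.4  -0.44  0.21  1.11] 0.0
```

```bash
python3 -m handwheel '[[[0,0,-0.3,0,0,0],[-0.01,0.01,-0.6,0.01,0,0],[-0.02,0.014,-0.9,0.01,0.006,0.01],[-0.02,0.014,-1,0.01,0.006,0.01],[-0.02,0.014,-1,0.01,0.006,0.01]]]'
python3 -c "
from h import *
p,R,s=cur();f=RC.T@R.as_matrix()[:,1];print('G',(C(p)-f*.0187)*1000,f);cap('wrist','w15')"
```

```text
clock: 20.2
eef_pos: [0.4189, 0.0189, 0.0815]
orientation: [-0.657, 0.695, -0.125, 0.264]
contact_force: [-1.0, 0.3, 0.3]
width: 0.651
G [-164.18475609   -9.15935982   99.84948301] [ 0.202028    0.00188587 -0.97937793]
```

View pics/w15.png

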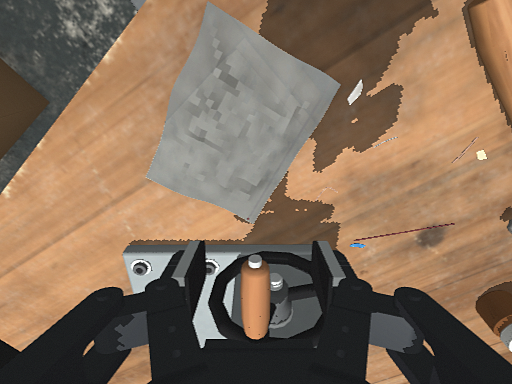

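The sleeve at (256,300) lies between the fingers. I'll grip it.

```bash
python3 -m handwheel '[[[0,0,0,0,0,0],[0,0,0,0,0,0],[0,0,0,0,0,0],[0,0,0,0,0,0],[0,0,0,0,0,0]]]' 1 40
python3 - <<'E'
from h import *
p,R,s=cur();f=RC.T@R.as_matrix()[:,1];print('G',(C(p)-f*.0187)*1000,f,s['contact_force'],s['width']);cap('wrist','w16')
def arc(a0,a1,n):
    for k in range(1,n+1):
        a=a0+(a1-a0)*k/n
        d=RC@np.array([0,-.032*(np.sin(a)-np.sin(a0)),.032*(np.cos(a)-np.cos(a0))])/.12;print(d.round(3).tolist())
for a in (.33,1.33,2.33,3.33,4.33,5.33,6.33,7.33,8.33): print(a);arc(a,a+1,5)
E
```

```text
clock: 20.75
eef_pos: [0.4196, 0.0196, 0.0842]
orientation: [-0.658, 0.694, -0.123, 0.264]
contact_force: [-0.4, -1.7, 6.8]
width: 0.147
G [-164.04321177   -8.35145835  102.50563974] [ 0.20530827  0.00724087 -0.97867057] [-0.36935034 -1.74022994  6.78121327] 0.14724097947592185
0.33
[-0.026, -0.041, -0.022]
[-0.049, -0.077, -0.054]
[-0.068, -0.108, -0.093]
[-0.083, -0.131, -0.139]
[-0.092, -0.146, -0.189]
1.33
[-0.004, -0.006, -0.053]
[-0.002, -0.004, -0.106]
[0.005, 0.008, -0.157]
[0.018, 0.028, -0.205]
[0.035, 0.055, -0.247]
2.33
[0.022, 0.034, -0.035]
[0.046, 0.073, -0.061]
[0.073, 0.116, -0.077]
[0.102, 0.161, -0.083]
[0.13, 0.206, -0.078]
3.33
[0.027, 0.043, 0.015]
[0.052, 0.083, 0.04]
[0.074, 0.118, 0.074]
[0.092, 0.146, 0.115]
[0.105, 0.167, 0.162]
4.33
[0.008, 0.013, 0.051]
[0.01, 0.016, 0.104]
[0.007, 0.011, 0.157]
[-0.002, -0.003, 0.208]
[-0.016, -0.025, 0.254]
5.33
[-0.019, -0.03, 0.04]
[-0.041, -0.065, 0.072]
[-0.067, -0.106, 0.096]
[-0.094, -0.149, 0.109]
[-0.123, -0.194, 0.112]
6.33
[-0.028, -0.045, -0.008]
[-0.055, -0.087, -0.026]
[-0.079, -0.125, -0.054]
[-0.1, -0.158, -0.09]
[-0.117, -0.185, -0.133]
7.33
[-0.012, -0.019, -0.049]
[-0.018, -0.029, -0.1]
[-0.019, -0.03, -0.154]
[-0.014, -0.022, -0.206]
[-0.003, -0.005, -0.256]
8.33
[0.015, 0.025, -0.045]
[0.035, 0.056, -0.083]
[0.059, 0.093, -0.112]
[0.085, 0.135, -0.133]
[0.113, 0.179, -0.143]
```

View pics/w16.png

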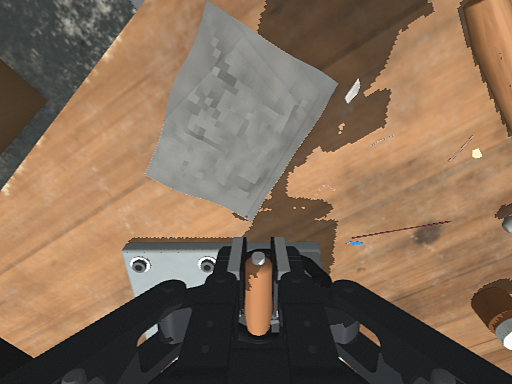

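```bash
cat > st.py <<'E'
from h import *
p,R,s=cur();f=RC.T@R.as_matrix()[:,1];G=(C(p)-f*.0187)*1000;print('G',G.round(1),'F',(RC.T@s['contact_force']).round(1),'ang',np.arctan2(-G[1],G[2]-72).round(2),'r',np.hypot(G[1],G[2]-72).round(1),s['width'].round(3),s['joint_positions'].round(2))
E
python3 -m handwheel '[[[-0.026,-0.041,-0.02,0,0,0],[-0.049,-0.077,-0.05,0,0,0],[-0.068,-0.108,-0.09,0,0,0],[-0.083,-0.131,-0.135,0,0,0],[-0.092,-0.146,-0.185,0,0,0]]]'
python3 st.py
python3 -m handwheel '[[[-0.004,-0.006,-0.053,0,0,0],[-0.002,-0.004,-0.106,0,0,0],[0.005,0.008,-0.157,0,0,0],[0.018,0.028,-0.205,0,0,0],[0.035,0.055,-0.247,0,0,0]]]'
python3 st.py
```

```text
clock: 21.3
eef_pos: [0.408, 0.001, 0.0617]
orientation: [-0.658, 0.694, -0.123, 0.265]
contact_force: [-1.1, -5.6, 4.9]
width: 0.151
clock: 21.8
eef_pos: [0.4121, 0.0076, 0.0318]
orientation: [-0.657, 0.695, -0.124, 0.265]
contact_force: [1.1, -5.7, 0.5]
width: 0.151Traceback (most recent call last):
  File "st.py", line 2, in <module>
    p,R,s=cur();f=RC.T@R.as_matrix()[:,1];G=(C(p)-f*.0187)*1000;print('G',G.round(1),'F',(RC.T@s['contact_force']).round(1),'ang',np.arctan2(-G[1],G[2]-72).round(2),'r',np.hypot(G[1],G[2]-72).round(1),s['width'].round(3),s['joint_positions'].round(2))
                                                                                                                                                                                                         ^^^^^^^^^^^^^^^^
AttributeError: 'float' object has no attribute 'round'
Traceback (most recent call last):
  File "st.py", line 2, in <module>
    p,R,s=cur();f=RC.T@R.as_matrix()[:,1];G=(C(p)-f*.0187)*1000;print('G',G.round(1),'F',(RC.T@s['contact_force']).round(1),'ang',np.arctan2(-G[1],G[2]-72).round(2),'r',np.hypot(G[1],G[2]-72).round(1),s['width'].round(3),s['joint_positions'].round(2))
                                                                                                                                                                                                         ^^^^^^^^^^^^^^^^
AttributeError: 'float' object has no attribute 'round'
```

Forces are small. I'll continue winding.

```bash
sed -i "s/s\['width'\].round(3)/s['width']/" st.py; python3 st.py
python3 -m handwheel '[[[0.022,0.034,-0.035,0,0,0],[0.046,0.073,-0.06,0,0,0],[0.073,0.116,-0.077,0,0,0],[0.102,0.16,-0.083,0,0,0],[0.13,0.206,-0.078,0,0,0]]]'
python3 st.py
python3 -c "
from h import *
cap('scene','s20');cap('wrist','w20')
im=cv2.imread('pics/s20.png')[80:240,210:380];cv2.imwrite('pics/s20z.png',cv2.resize(im,None,fx=3.5,fy=3.5))"
```

```text
G [-164.   -22.4   50.1] F [ 4.  -4.2  0.5] ang 2.34 r 31.4 0.15050173246897686 [-0.75  0.43  0.61  2.46 -0.53  0.19  1.31]
clock: 22.3
eef_pos: [0.4279, 0.0329, 0.0225]
orientation: [-0.657, 0.695, -0.123, 0.264]
contact_force: [0.1, -6.6, 2.4]
width: 0.148
G [-164.1    7.4   40.8] F [ 3.6 -5.5  2.4] ang -2.91 r 32.1 0.1484015596441818 [-0.79  0.47  0.59  2.42 -0.55  0.2   1.28]
```

View pics/s20z.png

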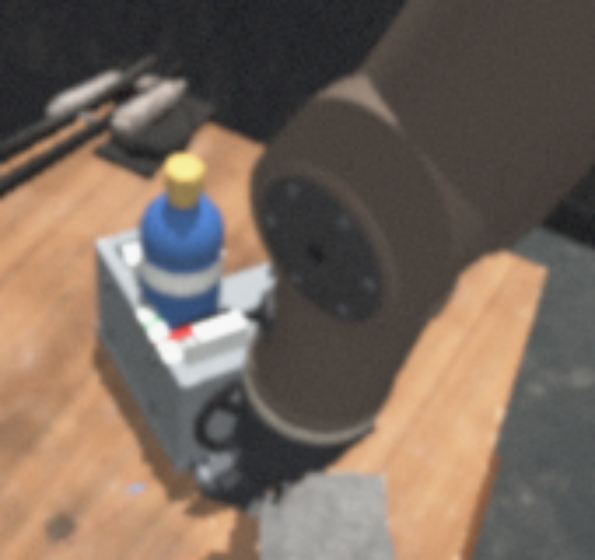

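The cylinder still stands upright, and the white slide with its red pointer has moved along. The angle is about 3.37 rad, tracking the plan.

```bash
python3 -m handwheel '[[[0.027,0.043,0.015,0,0,0],[0.052,0.083,0.04,0,0,0],[0.074,0.118,0.074,0,0,0],[0.092,0.146,0.115,0,0,0],[0.105,0.167,0.162,0,0,0]]]'
python3 st.py
python3 -m handwheel '[[[0.008,0.013,0.051,0,0,0],[0.01,0.016,0.104,0,0,0],[0.007,0.011,0.157,0,0,0],[-0.002,-0.003,0.208,0,0,0],[-0.016,-0.025,0.254,0,0,0]]]'
python3 st.py
python3 -m handwheel '[[[-0.019,-0.03,0.04,0,0,0],[-0.041,-0.065,0.072,0,0,0],[-0.067,-0.106,0.096,0,0,0],[-0.094,-0.149,0.109,0,0,0],[-0.123,-0.194,0.112,0,0,0]]]'
python3 st.py
python3 -c "
from h import *
cap('scene','s21');cap('top','t21')
im=np.hstack([cv2.imread('pics/s21.png')[80:240,210:380],cv2.imread('pics/t21.png')[120:280,230:370]]);cv2.imwrite('pics/s21z.png',cv2.resize(im,None,fx=2.5,fy=2.5))"
```

```text
clock: 22.9
eef_pos: [0.44, 0.0524, 0.0419]
orientation: [-0.657, 0.695, -0.124, 0.264]
contact_force: [2.3, -7.3, -3.0]
width: 0.147
G [-164.3   30.4   60.2] F [ 5.8 -5.  -3. ] ang -1.94 r 32.6 0.14737512569371122 [-0.91  0.46  0.71  2.38 -0.51  0.3   1.22]
clock: 23.4
eef_pos: [0.4382, 0.0495, 0.0724]
orientation: [-0.657, 0.695, -0.123, 0.264]
contact_force: [3.2, -6.6, -8.8]
width: 0.143
G [-164.3   26.9   90.7] F [ 6.2 -3.9 -8.8] ang -0.96 r 32.8 0.1426973759701098 [-1.02  0.41  0.85  2.36 -0.43  0.38  1.17]
clock: 23.9
eef_pos: [0.4245, 0.0274, 0.0861]
orientation: [-0.658, 0.694, -0.122, 0.264]
contact_force: [5.8, 1.1, -4.6]
width: 0.141
G [-164.1    0.9  104.4] F [ 4.3  4.  -4.6] ang -0.03 r 32.4 0.1411345916032965 [-1.04  0.35  0.91  2.39 -0.38  0.39  1.17]
```

View pics/s21z.png

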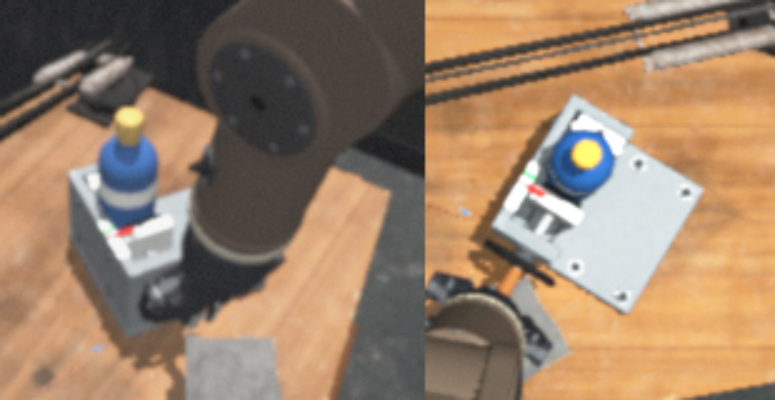

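```bash
python3 -m handwheel '[[[-0.028,-0.045,-0.008,0,0,0],[-0.055,-0.087,-0.026,0,0,0],[-0.079,-0.125,-0.054,0,0,0],[-0.1,-0.158,-0.09,0,0,0],[-0.117,-0.185,-0.133,0,0,0]]]'
python3 st.py
python3 -m handwheel '[[[-0.012,-0.019,-0.049,0,0,0],[-0.018,-0.029,-0.1,0,0,0],[-0.019,-0.03,-0.154,0,0,0],[-0.014,-0.022,-0.206,0,0,0],[-0.003,-0.005,-0.256,0,0,0]]]'
python3 st.py
python3 -c "
from h import *
cap('scene','s22');cap('top','t22')
im=np.hstack([cv2.imread('pics/s22.png')[80:240,210:380],cv2.imread('pics/t22.png')[120:280,230:370]]);cv2.imwrite('pics/s22z.png',cv2.resize(im,None,fx=2.5,fy=2.5))"
```

```text
clock: 24.5
eef_pos: [0.4097, 0.0037, 0.0699]
orientation: [-0.658, 0.694, -0.123, 0.265]
contact_force: [2.3, -2.6, 5.8]
width: 0.151
G [-163.9  -27.    88.2] F [ 3.3 -0.9  5.8] ang 1.03 r 31.5 0.15128018618628172 [-0.92  0.35  0.83  2.44 -0.42  0.31  1.25]
clock: 25.0
eef_pos: [0.4093, 0.003, 0.0389]
orientation: [-0.657, 0.695, -0.123, 0.265]
contact_force: [1.7, -3.0, 4.2]
width: 0.145
G [-163.9  -27.8   57.2] F [ 3.1 -1.6  4.2] ang 2.06 r 31.5 0.14536230375625747 [-0.77  0.41  0.65  2.46 -0.52  0.21  1.32]
```

View pics/s22z.png

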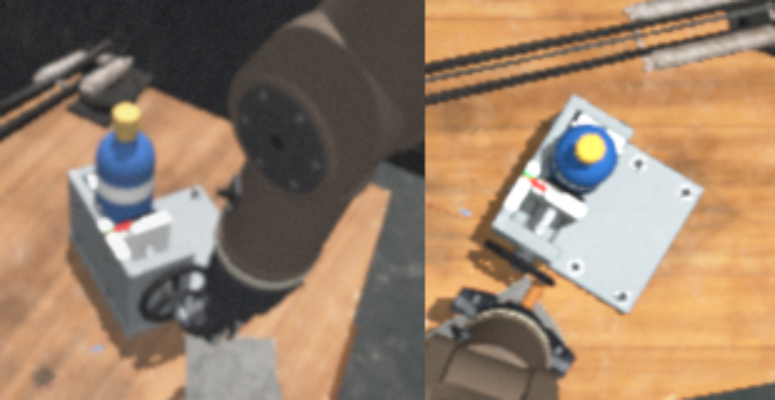

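```bash
python3 -m handwheel '[[[0.015,0.025,-0.045,0,0,0],[0.035,0.056,-0.083,0,0,0],[0.059,0.093,-0.112,0,0,0],[0.085,0.135,-0.133,0,0,0],[0.113,0.18,-0.143,0,0,0]]]'
python3 st.py
python3 -c "
from h import *
cap('scene','s23');cap('top','t23')
im=cv2.imread('pics/t23.png')[140:220,240:340];cv2.imwrite('pics/t23z.png',cv2.resize(im,None,fx=7,fy=7))
im=cv2.imread('pics/s23.png')[100:200,220:320];cv2.imwrite('pics/s23z.png',cv2.resize(im,None,fx=5,fy=5))"
```

```text
clock: 25.6
eef_pos: [0.4225, 0.0243, 0.0219]
orientation: [-0.657, 0.695, -0.124, 0.265]
contact_force: [1.1, -6.4, 4.2]
width: 0.145
G [-164.1   -2.7   40.2] F [ 4.3 -4.9  4.2] ang 3.06 r 31.9 0.1453303713742037 [-0.77  0.46  0.58  2.44 -0.57  0.19  1.31]
```

View pics/t23z.png

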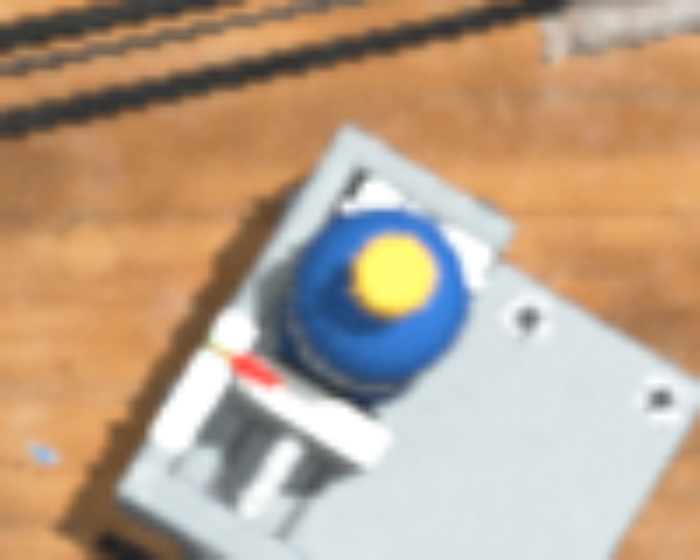

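View pics/s23z.png

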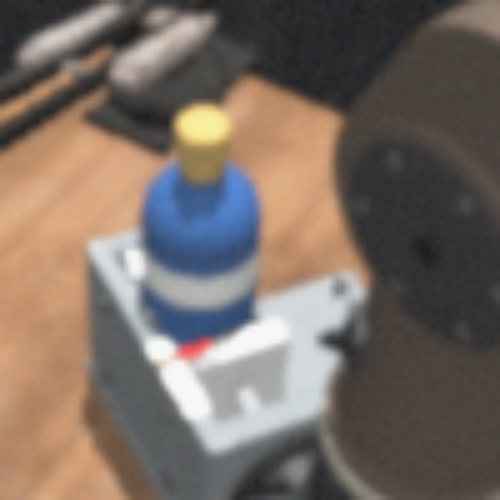

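Pointer tip at about (225,352) in the zoomed top view, at the green mark. The crank is at about 9.34 rad. I'll release it and retreat.

```bash
python3 -m handwheel '[[[0,0,0,0,0,0],[0,0,0,0,0,0],[0,0,0,0,0,0],[0,0,0,0,0,0]]]' 0.4
python3 st.py
python3 -m handwheel '[[[-0.05,0.03,0.2,0,0,0],[-0.1,0.06,0.45,0,0,0],[-0.15,0.1,0.7,0,0,0],[-0.2,0.12,1,0,0,0]]]'
python3 -m handwheel '[[[0,0.05,0.3,0,0,0],[0,0.1,0.6,0,0,0],[0,0.1,0.9,0,0,0],[0,0.1,1,0,0,0]]]'
python3 - <<'E'
from h import *
S=cap('scene','s24');T=cap('top','t24');d=cap('wrist','w24')
im=cv2.imread('pics/t24.png')[140:260,240:380];cv2.imwrite('pics/t24z.png',cv2.resize(im,None,fx=5,fy=5))
im=cv2.imread('pics/s24.png')[100:230,210:340];cv2.imwrite('pics/s24z.png',cv2.resize(im,None,fx=4.5,fy=4.5))
E
```

```text
clock: 26.1
eef_pos: [0.4221, 0.0254, 0.0216]
orientation: [-0.658, 0.695, -0.124, 0.264]
contact_force: [0.3, 0.0, -1.3]
width: 0.597
G [-165.    -2.    39.9] F [ 0.3  0.2 -1.3] ang 3.08 r 32.1 0.5972720582504498 [-0.77  0.46  0.58  2.44 -0.57  0.19  1.31]
clock: 26.5
eef_pos: [0.4014, 0.0403, 0.1274]
orientation: [-0.658, 0.694, -0.122, 0.264]
contact_force: [0.5, 1.4, 1.2]
width: 0.6
clock: 26.9
eef_pos: [0.3985, 0.0563, 0.2413]
orientation: [-0.659, 0.695, -0.119, 0.26]
contact_force: [2.8, 2.8, -1.3]
width: 0.603
```

View pics/t24z.png

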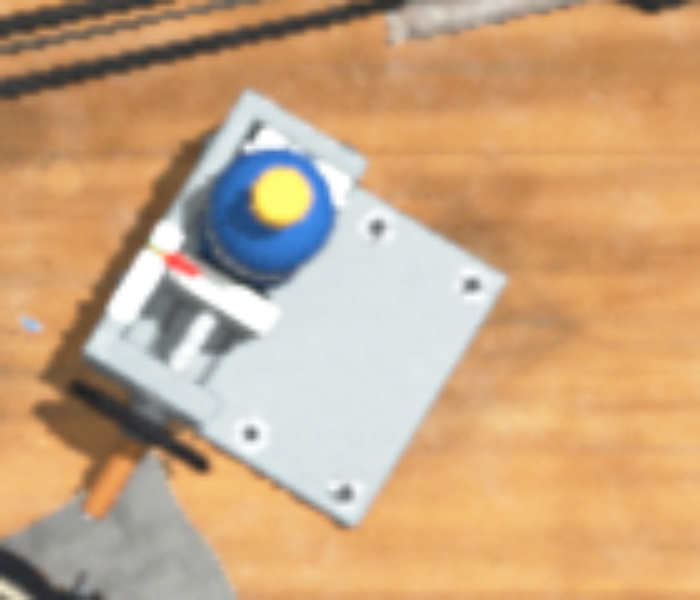

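View pics/s24z.png

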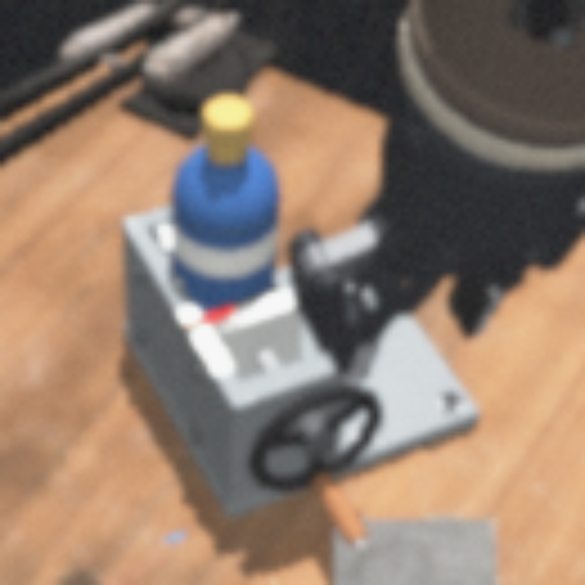

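View pics/w24.png

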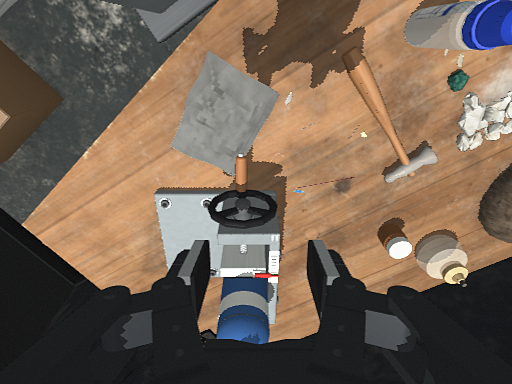

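Run:
```python
from h import *
T=ctrl.capture('top');S=ctrl.capture('scene')
z=lambda u,v:(u/5+240-.4,v/5+140-.4)
zs=lambda u,v:(u/4.5+210-.4,v/4.5+100-.4)
print('cap top',(C(onz(T,*z(282,197),.214))*1000).round(1),(C(onz(S,*zs(227,108),.214))*1000).round(1))
a=C(onz(T,262.0,198.8,.106));b=C(onz(T,*z(160,248),.106));print('ptr',a*1000,b*1000,(b-a)*1000)
im=T['frame'].astype(int);g=(im[:,:,1]>im[:,:,0]+25)&(im[:,:,1]>im[:,:,2]+25);v,u=np.nonzero(g);k=(u>255)&(u<285)&(v>170)&(v<215);print(list(zip(u[k],v[k])))
r=(im[:,:,0]>im[:,:,1]+80)&(im[:,:,0]>im[:,:,2]+80);v,u=np.nonzero(r);k=(u>262)&(u<290)&(v>175)&(v<205);print(list(zip(u[k],v[k])))
d=cap('wrist','w25');im=d['frame'][200:345,180:310,::-1];cv2.imwrite('pics/w25z.png',cv2.resize(im,None,fx=4.5,fy=4,interpolation=2))
```

```text
cap top [ -2.4   2.7 214. ] [  2.    0.9 214. ]
ptr [-72.99223703  46.52268202 106.        ] [-40.69172493  39.17636863 106.        ] [32.30051209 -7.34631339  0.        ]
[]
[(np.int64(273), np.int64(191)), (np.int64(274), np.int64(191)), (np.int64(275), np.int64(191)), (np.int64(276), np.int64(191)), (np.int64(273), np.int64(192)), (np.int64(274), np.int64(192)), (np.int64(275), np.int64(192)), (np.int64(276), np.int64(192)), (np.int64(277), np.int64(192)), (np.int64(274), np.int64(193)), (np.int64(275), np.int64(193)), (np.int64(276), np.int64(193)), (np.int64(277), np.int64(193)), (np.int64(278), np.int64(193)), (np.int64(277), np.int64(194)), (np.int64(278), np.int64(194)), (np.int64(279), np.int64(194))]
```

View pics/w25z.png

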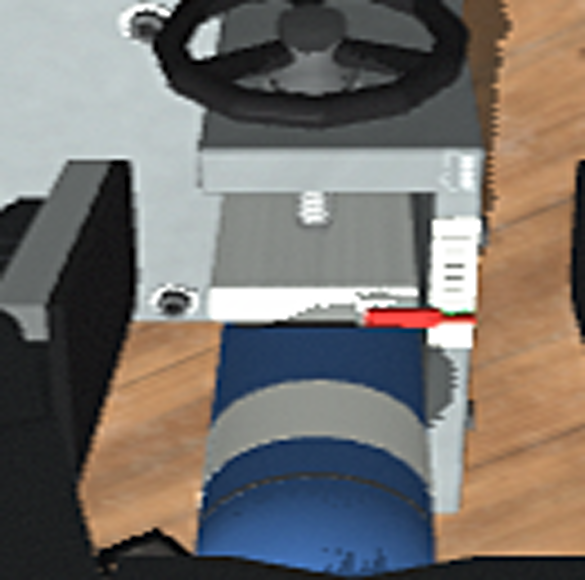

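```bash
python3 -m handwheel '[[[0,0,0,0,0,0],[0,0,0,0,0,0],[0,0,0,0,0,0]]]'; python3 -c "
from cell import ctrl
print(ctrl.job_done())"
```

```text
clock: 27.5
eef_pos: [0.4005, 0.0527, 0.2414]
orientation: [-0.658, 0.695, -0.122, 0.264]
contact_force: [-0.4, -0.1, 0.5]
width: 0.597
the job is handed in; nothing more can be done
None
```

The cylinder is clamped upright in the V with the red pointer in the green band, and I handed the job in at 27.5 s.

**Tipping:** I gripped the brass cap and pushed the foot against the end stop; contact showed at about 25 N. I tipped the cylinder up in small steps with the foot down on the plate, then released it standing. The highest force reading I saw was about 26 N.

**Clamping:** I wound the crank clockwise from about 0.33 to 9.35 rad. That puts the jaw at about 0.0297 m, past the 0.0275 m where the green band starts. The crank stayed put when I let go.

**Last checks:**
- **Upright:** the centre of the cap's top is within about 3 mm of the clamp axis. The two camera views disagree by about 4 mm in x, which is no more than their accuracy.
- **Pointer:** in the wrist view it stands on the green band. In the top view the green was too small to detect by colour, so the band reading rests on the crank angle and the wrist picture.
- **Arm and other objects:** the arm was well clear, with about zero contact force. The pigment jar, glue bottle and hammer were not touched.

**What did not go to plan:** early on, the arm stalled for a few seconds at joint limits and I rerouted it. Near the end of the tip, the hand came close to the lamp arm. I saw no sign of contact, as the force fell to about zero on release.

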